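# Open the jar whose thread hand is unknown

### The job

Lift the capped jar out of the basket and set it fully down in the square pocket of the holder, still closed. Its cap may have ordinary or reverse thread: find which way it loosens, unscrew it and lift it off, and finish while holding the cap in the gripper about ten centimetres above the open jar, which stays seated in the holder. Leave the spare jar on the cork pad and everything else where it is.

Things in the scene. Friction and masses are not known exactly. Their poses are not given: they have to be found in the camera images.
- jar_1: amber glass jar: square body 48 x 48 mm, 50 mm tall, edges rounded 5 mm; round neck 28 mm wide up to 84 mm; 0.18 to 0.3 kg. Origin: centre of underside, z up, x and y square to the sides. Two jars look alike: one starts in the basket (open that one), the spare on the cork pad. One has ordinary right-hand thread, the other reverse (left-hand); nothing outside shows which.
- jar_2: amber glass jar: square body 48 x 48 mm, 50 mm tall, edges rounded 5 mm; round neck 28 mm wide up to 84 mm; 0.18 to 0.3 kg. Origin: centre of underside, z up, x and y square to the sides. Two jars look alike: one starts in the basket (open that one), the spare on the cork pad. One has ordinary right-hand thread, the other reverse (left-hand); nothing outside shows which.
- cap_1: white round screw cap of jar_1, 52 mm wide, 36 mm tall, 40 g. Origin: centre of lower rim, z up; closed, 51 mm above the jar's origin. Starts fully tightened. Carries the jar when lifted closed. Jar kept from turning: the wrong way it jams within 5 deg of the jar; the right way (ordinary: anticlockwise from above) it turns freely, lifts off at 60 to 85 deg (best 72), then meets a stop.
- cap_2: white round screw cap of jar_2, 52 mm wide, 36 mm tall, 40 g. Origin: centre of lower rim, z up; closed, 51 mm above the jar's origin. Starts fully tightened. Carries the jar when lifted closed. Jar kept from turning: the wrong way it jams within 5 deg of the jar; the right way (ordinary: anticlockwise from above) it turns freely, lifts off at 60 to 85 deg (best 72), then meets a stop.
- basket: open steel basket, fixed, 180 (x) x 240 (y) mm, walls 45 mm high and 5 mm thick, floor 5 mm thick; origin: centre of its underside. One jar stands in it with a tape roll and a tin, both lower than its walls.
- holder: grey block 110 x 110 x 30 mm fixed to the table, with one square pocket in the middle of its top, 54 x 54 mm wide with a 3 mm chamfer at the mouth and 22 mm deep, which keeps a jar from turning (apart from about 10 deg of play either way). Origin: centre of its underside; x and y square to the pocket. Stands left or right of the robot, opposite the basket.
- pocket_floor (a point): centre of the holder's pocket floor, 8 mm above the table; axes as the holder's. A seated jar's origin is here, whichever of its four ways round it stands.
- pad: cork pad 100 x 100 x 5 mm, fixed; origin: centre of its underside. The spare jar stands on it.
- tape_roll: loose paper tape roll in the basket, 60 mm across, 20 mm tall; bystander; origin: centre of underside
- tin: loose round aluminium tin in the basket, 44 mm across, 25 mm tall; bystander; origin: centre of underside
- plasters: loose stack of skin-coloured square plasters, 60 x 60 x 16 mm, on the table; bystander; origin: centre of underside
- spatula: loose spatula 180 mm long lying on the table; bystander
- bowl: loose white bowl, 100 mm across, 40 mm tall; bystander; origin: centre of underside
- ribbed_jar: loose round clear glass jar with lid, 96 mm across, 93 mm tall; bystander; origin: centre of underside
Mind the look-alikes: they are no part of the job. What is shaped like the cap_1 but orange or red is not meant.

How it is judged:
On the way, in this order (a step that is already met when the one before it is completed fails the run):
1. the closed jar from the basket is lifted clear of it (((height (world z) of jar_1 above 0.055 m and (z of cap_1 in the frame of jar_1 below 0.056 m and distance between cap_1 and jar_1 below 0.056 m) and (distance of jar_2 from where it was at the start of the episode below 0.02 m and horizontal distance between jar_2 and pad below 0.04 m and z of cap_2 in the frame of jar_2 below 0.056 m)) or (height (world z) of jar_2 above 0.055 m and (z of cap_2 in the frame of jar_2 below 0.056 m and distance between cap_2 and jar_2 below 0.056 m) and (distance of jar_1 from where it was at the start of the episode below 0.02 m and horizontal distance between jar_1 and pad below 0.04 m and z of cap_1 in the frame of jar_1 below 0.056 m)))), for 0.1 s.
2. that jar is fully down in the holder's pocket, upright, its cap still on ((((horizontal distance between jar_1 and pocket_floor below 0.006 m and z of jar_1 in the frame of pocket_floor between -0.003 and 0.003 m and angle between jar_1's own z axis and vertical below 0.08 rad) and (z of cap_1 in the frame of jar_1 below 0.056 m and distance between cap_1 and jar_1 below 0.056 m) and (distance of jar_2 from where it was at the start of the episode below 0.02 m and horizontal distance between jar_2 and pad below 0.04 m and z of cap_2 in the frame of jar_2 below 0.056 m)) or ((horizontal distance between jar_2 and pocket_floor below 0.006 m and z of jar_2 in the frame of pocket_floor between -0.003 and 0.003 m and angle between jar_2's own z axis and vertical below 0.08 rad) and (z of cap_2 in the frame of jar_2 below 0.056 m and distance between cap_2 and jar_2 below 0.056 m) and (distance of jar_1 from where it was at the start of the episode below 0.02 m and horizontal distance between jar_1 and pad below 0.04 m and z of cap_1 in the frame of jar_1 below 0.056 m)))), for 0.1 s.
At the end, for the whole second after the job is handed in: Basket jar fully down in the pocket (6 mm sideways, 3 mm high, 0.08 rad), untouched; its cap gripped, still, 50+ mm above its closed height, within 100 mm sideways, off the jar. Spare jar closed on the pad, moved under 20 mm; bystanders under 40 mm ((((horizontal distance between jar_1 and pocket_floor below 0.006 m and z of jar_1 in the frame of pocket_floor between -0.003 and 0.003 m and angle between jar_1's own z axis and vertical below 0.08 rad) and (distance of jar_2 from where it was at the start of the episode below 0.02 m and horizontal distance between jar_2 and pad below 0.04 m and z of cap_2 in the frame of jar_2 below 0.056 m) and z of cap_1 in the frame of jar_1 above 0.101 m and horizontal distance between cap_1 and jar_1 below 0.1 m and contact force between the fingers and cap_1 above 1 N and contact force between each of cap_1, the arm, the fingers and jar_1 below 0.1 N and linear speed of cap_1 below 0.03 m/s) or ((horizontal distance between jar_2 and pocket_floor below 0.006 m and z of jar_2 in the frame of pocket_floor between -0.003 and 0.003 m and angle between jar_2's own z axis and vertical below 0.08 rad) and (distance of jar_1 from where it was at the start of the episode below 0.02 m and horizontal distance between jar_1 and pad below 0.04 m and z of cap_1 in the frame of jar_1 below 0.056 m) and z of cap_2 in the frame of jar_2 above 0.101 m and horizontal distance between cap_2 and jar_2 below 0.1 m and contact force between the fingers and cap_2 above 1 N and contact force between each of cap_2, the arm, the fingers and jar_2 below 0.1 N and linear speed of cap_2 below 0.03 m/s)) and distance of each of tape_roll, tin, plasters, spatula, bowl, ribbed_jar from where it was at the start of the episode below 0.04 m); the arm keeps its last pose, push and grip.
It fails at once if the spare jar on the pad is moved, or a jar topples (distance of each of jar_1, jar_2 from where it was at the start of the episode above 0.03 m or angle between any of jar_1, jar_2's own z axis and vertical above 0.9 rad).
It fails at once if another thing is knocked away (distance of any of tape_roll, tin, plasters, spatula, bowl, ribbed_jar from where it was at the start of the episode above 0.06 m).
It also fails if it takes over 58 s, if anything falls off the work surface, if the arm or the gripper's body presses on something with over 40 N, if the wrist force passes 120 N, or if a joint passes its speed limit or range.

### The arm

A 6-joint arm with a two-finger parallel gripper is mounted at the origin on the work surface. World frame = base frame: x ahead of the robot, y to its left, z up, the work surface at z = 0. Lengths are in m, angles in rad, forces in N, time in s.
With the tool pointing down it reaches from about 0.3 to 0.75 m from the base axis. Payload 8.5 kg.
Tool frame: the origin (TCP) lies midway between the tips of the shut fingers; the grasp point (between the pads) lies 19 mm behind it; z points along the fingers, y is the line along which they close (so a half turn about z gives the same grasp; the last joint's range is limited). The gripper opens to 85 mm and grips with 20 to 120 N. Pads are 22 mm wide; open, the fingers measure 114 mm over their backs; the gripper's body (76 mm by 85 mm) begins 54 mm behind the grasp point. The pads swing forward as they close: fully open they stand 13 mm farther back than shut.
Start: joints at [0.991, 0.381, 1.297, -0, 1.464, -0.215], TCP at [0.196, 0.514, 0.231] pointing down, gripper open.
Joint ranges: [-3.11, 3.11], [-0.89, 2.33], [0.22, 2.48], [-1.42, 4.56], [0.17, 2.85], [-2.88, 2.88]. Speed limits (rad/s): [2.39, 2.39, 3.14, 3.14, 3.14, 3.14].

### API

Orientations are given as a unit quaternion [x, y, z, w].
In Python, from cell import arm gives the robot as it stands.
- The arm moves only by the tool servo_tool, never from a script. Its argument "series" is a list of rows, each a list of 3 entries, a list of its own where there are three numbers: the turn, a rotation vector about the world's x, y, z in rad, then the shift along the world's x, y, z in m, then the finger opening in m, from 0 to 0.0854. In form: [[[ax, ay, az], [tx, ty, tz], fingers], ...]. A call has 1 to 5 rows; each row shifts and turns the commanded pose from where the row before left it; what a row does not reach is not made up. A row lasts 1/10 s, in which the tool goes at most 50 mm and 8.59 degrees, less where a joint would pass 70% of its speed; a pose out of reach is approached as far as the arm can. A call is refused whole if a number of a shift passes 0.05 or a number of a turn 0.15, either way. A call with a gripper value outside its range is refused whole. The fingers move at their own pace and stop on an object; "grip_force" is the grip in N (left out, the last holds). Time passes only in rows, so rows that do not move let the fingers close. It gives the time, the measured TCP pose, the force, the opening and the grip force at its end, in the units of the state.
- arm.sense(): the state, without advancing time (a new reading comes with each control period).
- arm.grab_frame(name): name is "scene" or "top" or "wrist"; returns the picture (400x640x3 uint8, red, green, blue); there is no depth.
- arm.calibration(name): a dict with "vfov" (degrees; the focal length in pixels is half the picture's height over the tangent of half this angle, whatever the lens; pixels are square), "cx", "cy" (the principal point, pixels), "world_to_cam" (4x4, takes a point from world to camera coordinates); the wrist camera has in their place "mount" (4x4, takes a point from camera to tool coordinates, whose origin is the TCP and whose axes are the flange's). Camera axes: x right, y down, z forward; pixel columns grow to the right and rows downward; lengths in m; the calibration is good to about 2 mm. A picture is of the moment at which its call begins: read the wrist's pose just before it. calibration takes no time and is no camera call.
- arm.hand_in(): hands the job in; it is judged then, once.
Trained networks look in the newest picture that a camera, given by its name, has taken for a name from the list of things; names that differ only in an ending like _2 or _b are one class to them, and where a whole thing is asked for, a point or a joint stands for the part that bears it (a point fixed in the world has none). Each returns a list of dicts, best first, with "confidence" (0 to 1); they miss things now and then, are a little off and sometimes report something else, mostly with a low value. They report only what shows in the picture. A call takes as long as a camera call. They do not tell look-alikes from the thing itself.
- arm.search_frame(camera, name): "rect" ([left, top, width, height] in pixels, round what is visible of it).
- arm.masks_of(camera, name): "region" (400x640 bool, what is visible of it) and "rect" ([left, top, width, height] in pixels, round what is visible of it).
The state is a dict: "time_s": time; "joints": joint angles; "qd": joint speeds; "joint_torque": joint torques, N m; "position": TCP position; "tool_rot": TCP orientation; "wrist_force": force on the tool from outside, world axes, zero at the start; "torque": the same for the moment, N m; "opening": finger opening in m; "grip_force": force on a finger pad.
Only numpy, scipy, OpenCV 4.12 (cv2) and the standard library are available. Lean on these libraries where they do the work, as an engineer would, in place of code of your own. Each camera call takes 0.05 s, during which the arm holds its last target. There are 200 camera calls.

## Working session

There is one attempt and no reset: what is moved stays moved. The work goes in short steps, Python scripts to look and compute and a tool call to move; the robot and the scene stay as the last step left them, time stands still between calls to the robot, and variables do not carry over. Pictures are saved under pics/ and viewed, at most 10 in all, crops included, and the job is handed in when it is done.

Besides the shell and the picture viewer there is one more tool, called after "Call:" by a JSON object that holds its "name" and its "arguments". servo_tool: Moves the arm, as the interface text tells. Its arguments: {"type":"object","properties":{"series":{"type":"array"},"grip_force":{"type":"number"}},"required":["series"]}

```bash
mkdir -p pics; cat > h.py <<'E'
import numpy as np, cv2
from cell import arm
from scipy.spatial.transform import Rotation as R
def cam(n):
    c=arm.calibration(n); f=200/np.tan(np.radians(c["vfov"])/2)
    if n=="wrist":
        s=arm.sense(); T=np.eye(4); T[:3,:3]=R.from_quat(s["tool_rot"]).as_matrix(); T[:3,3]=s["position"]
        W=np.linalg.inv(T@np.array(c["mount"]))
    else: W=np.array(c["world_to_cam"])
    return f,c["cx"],c["cy"],W
def px2w(n,u,v,z,C=None):
    f,cx,cy,W=C or cam(n); I=np.linalg.inv(W)
    d=I[:3,:3]@np.array([(u-cx)/f,(v-cy)/f,1]); o=I[:3,3]
    return o+d*(z-o[2])/d[2]
def w2px(n,p,C=None):
    f,cx,cy,W=C or cam(n); q=W[:3,:3]@np.array(p)+W[:3,3]
    return np.array([cx+f*q[0]/q[2],cy+f*q[1]/q[2]])
def snap(n,fn):
    im=arm.grab_frame(n); cv2.imwrite("pics/"+fn,im[:,:,::-1]); return im
E
python3 - <<'E'
from h import *
s=arm.sense();print({k:np.round(v,3) for k,v in s.items()})
a=snap("scene","s0.png");b=snap("top","t0.png")
for n in("top","scene"):
    c=cam(n);print(n,c[0],np.round(np.linalg.inv(c[3])[:3,3],3))
    for t in("jar_1","cap_1","holder","basket","pad"):
        for d in arm.search_frame(n,t)[:4]:print(t,np.round(d["rect"]),round(d["confidence"],2))
E
```

```text
{'time_s': np.float64(0.0), 'joints': array([ 0.991,  0.381,  1.298,  0.   ,  1.464, -0.215]), 'qd': array([ 0.001,  0.001,  0.002,  0.001,  0.   , -0.   ]), 'joint_torque': array([-0.0000e+00, -4.4846e+01, -2.3129e+01, -0.0000e+00,  5.0000e-03,
       -0.0000e+00]), 'position': array([0.196, 0.514, 0.231]), 'tool_rot': array([ 0.181,  0.983, -0.001, -0.   ]), 'wrist_force': array([ 0.114,  0.02 , -0.448]), 'torque': array([-0.032, -0.022,  0.027]), 'grip_force': np.float64(0.0), 'opening': np.float64(0.086)}
top 371.036238440606 [ 0.431 -0.015  0.933]
jar_1 [247. 232.  10.  25.] 0.45
jar_1 [314. 207.  19.  17.] 0.41
cap_1 [225. 230.  28.  25.] 0.89
cap_1 [362. 142.  23.  28.] 0.75
cap_1 [398. 178.  22.  22.] 0.71
cap_1 [304. 197.  26.  24.] 0.69
holder [390. 213.  64.  60.] 0.59
basket [166. 211. 106.  82.] 0.82
pad [300. 196.  43.  37.] 0.61
scene 376.4787418271828 [ 1.235 -0.442  0.644]
jar_1 [318. 197.  23.  21.] 0.71
jar_1 [323. 181.  19.  21.] 0.69
jar_1 [354. 165.  20.  22.] 0.49
jar_1 [396. 166.  18.   9.] 0.48
cap_1 [283. 219.  19.  26.] 0.83
cap_1 [358. 150.  19.  20.] 0.75
cap_1 [320. 182.  21.  19.] 0.68
cap_1 [298. 244.  21.  31.] 0.66
holder [200. 201.  64.  49.] 0.88
basket [330. 143.  99.  53.] 0.72
pad [304. 204.  47.  29.] 0.79
```

View pics/t0.png

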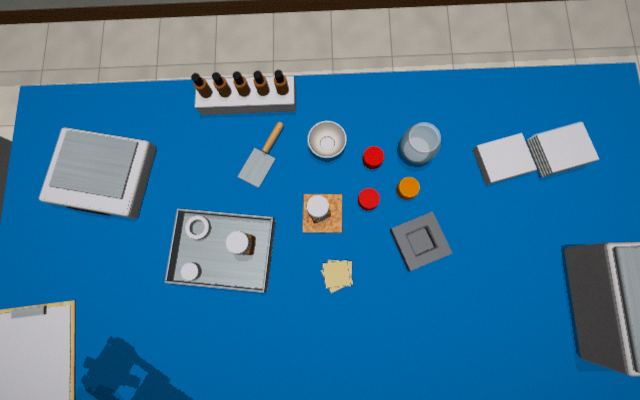

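View pics/s0.png

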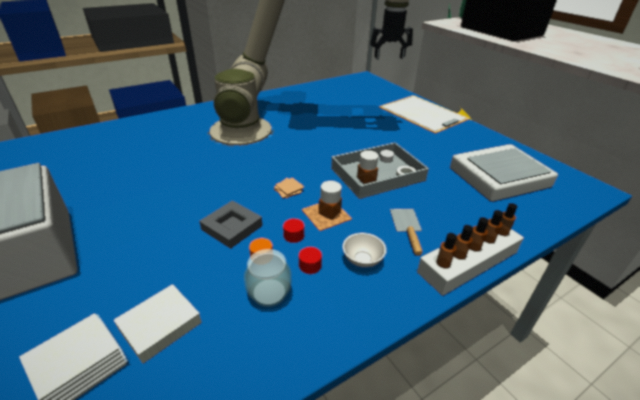

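The top view shows five cap-shaped things. There are white caps at (238,243) in the basket and at (318,207) on the cork pad. The red ones at (373,157) and (369,198) and the orange one at (409,188) are decoys. The one meant is (238,243), which is white, on an amber jar and inside the steel basket. The holder is at (421,241).

```bash
python3 - <<'E'
from h import *
im=cv2.imread("pics/t0.png"); 
cr=cv2.resize(im[195:300,160:460],None,fx=2.6,fy=2.6,interpolation=cv2.INTER_CUBIC);cv2.imwrite("pics/c0.png",cr)
arm.grab_frame("top");C=cam("top")
# cap: white blob
for nm,(u,v),z in(("bcap",(238,243),.092),("scap",(318,207),.092)):
    for d in arm.masks_of("top","cap_1"):
        l,t,w,h=d["rect"]
        if abs(l+w/2-u)<8 and abs(t+h/2-v)<8:
            print(nm,d["rect"],px2w("top",l+w/2,t+h/2,z-.018,C));break
for d in arm.masks_of("top","holder")[:1]:
    m=d["region"].astype(np.uint8);r=cv2.findContours(m,0,2)[0];k=max(r,key=cv2.contourArea)
    P=np.array([px2w("top",*p[0],.030,C)[:2] for p in k],np.float32);print("holder",d["rect"],cv2.minAreaRect(P))
for nm,p,z in(("tape",(198,228),.02),("tin",(190,272),.03),("jarbody",(248,244),.05),("red",(369,198),.03),("plast",(338,275),.016),("basket1",(178,210),.045),("basket2",(267,292),.045),("orange",(409,188),.03),("ribbed",(421,144),.09)):print(nm,px2w("top",*p,z,C).round(3))
E
```

```text
scap [305.6, 195.8, 22.6, 25.6] [0.57914567 0.01630849 0.074     ]
holder [388.5, 212.6, 66.3, 57.5] ((0.5014457702636719, -0.22978347539901733), (0.11253001540899277, 0.11874277889728546), 21.615917205810547)
tape [0.548 0.317 0.02 ]
tin [0.441 0.328 0.03 ]
jarbody [0.503 0.184 0.05 ]
red [ 0.609 -0.112  0.03 ]
plast [ 0.425 -0.029  0.016]
basket1 [0.591 0.359 0.045]
basket2 [0.39  0.139 0.045]
orange [ 0.631 -0.212  0.03 ]
ribbed [ 0.724 -0.234  0.09 ]
```

View pics/c0.png

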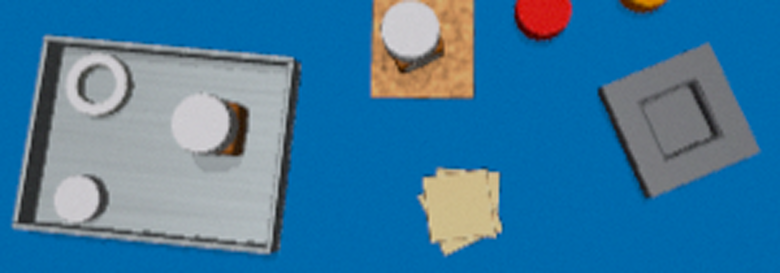

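The crop confirms it: the white cap in the basket, at crop (202,123) and full-picture (238,242), sits on an amber body. The holder pocket is at crop (683,120). Next I'll move above the jar.

```bash
python3 - <<'E'
from h import *
C=cam("top");print(px2w("top",237.7,242.3,.092,C),px2w("top",160+683/2.6,195+120/2.6,.03,C))
print(np.round(arm.calibration("wrist")["mount"],3), R.from_quat(arm.sense()["tool_rot"]).as_matrix().round(3))
E
```

```text
[0.50382863 0.1978014  0.092     ] [ 0.4994376  -0.23489537  0.03      ]
[[-0.001 -0.959 -0.284  0.073]
 [ 1.    -0.001 -0.     0.   ]
 [-0.    -0.284  0.959 -0.142]
 [ 0.     0.     0.     1.   ]] [[-0.934  0.357  0.   ]
 [ 0.357  0.934 -0.   ]
 [-0.    -0.    -1.   ]]
```

Call:
{"name": "servo_tool", "arguments": {"series": [[[0,0,0],[0.031,-0.0315,0],0.0854],[[0,0,0],[0.031,-0.0315,0],0.0854],[[0,0,0],[0.031,-0.0315,0],0.0854],[[0,0,0],[0.031,-0.0315,0],0.0854],[[0,0,0],[0.031,-0.0315,0],0.0854]]}}

```text
time_s: 1.3
position: [0.3522, 0.3549, 0.2315]
tool_rot: [0.181, 0.983, 0.0, 0.0]
wrist_force: [-0.2, 0.3, -0.0]
opening: 0.0856
grip_force: 0.0
```

Call:
{"name": "servo_tool", "arguments": {"series": [[[0,0,0],[0.031,-0.0315,0],0.0854],[[0,0,0],[0.031,-0.0315,0],0.0854],[[0,0,0],[0.031,-0.0315,0],0.0854],[[0,0,0],[0.031,-0.0315,0],0.0854],[[0,0,0],[0.029,-0.0315,0],0.0854]]}}

```text
time_s: 1.8
position: [0.5054, 0.1972, 0.2314]
tool_rot: [0.182, 0.983, 0.0, 0.0]
wrist_force: [-0.2, 0.7, -0.1]
opening: 0.0857
grip_force: 0.0
```

```bash
python3 - <<'E'
from h import *
s=arm.sense();print(s["position"],s["joints"],s["time_s"])
C=cam("wrist");snap("wrist","w0.png");print("exp",w2px("wrist",[.504,.198,.092],C))
for d in arm.masks_of("wrist","cap_1")[:3]:
    l,t,w,h=d["rect"];print(d["rect"],d["confidence"],px2w("wrist",l+w/2,t+h/2,.085,C))
E
```

```text
[0.5053983  0.1972222  0.23142311] [ 1.53726419e-01  3.67252038e-01  1.31821445e+00  3.52004302e-05
  1.45581765e+00 -1.05202326e+00] 1.8
exp [319.330053   180.77804142]
[293.9, 143.5, 60.8, 66.3] 0.65 [0.50377406 0.20265319 0.085     ]
[122.6, 391.5, 10.4, 8.5] 0.55 [ 0.65123213 -0.07414715  0.085     ]
[54.9, 125.5, 82.2, 82.1] 0.41 [0.42611259 0.02460422 0.085     ]
```

View pics/w0.png

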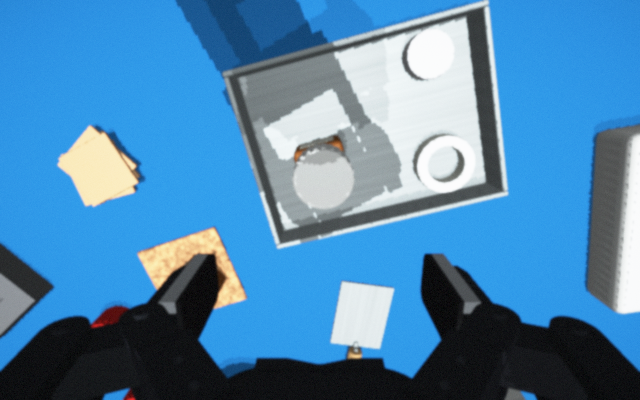

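```bash
python3 - <<'E'
from h import *
C=cam("wrist");print(px2w("wrist",324,179,.092,C))
im=cv2.imread("pics/w0.png");cv2.imwrite("pics/w0c.png",cv2.resize(im[120:220,270:370],None,fx=6,fy=6,interpolation=cv2.INTER_CUBIC))
E
```

```text
[0.50560934 0.20022383 0.092     ]
```

View pics/w0c.png

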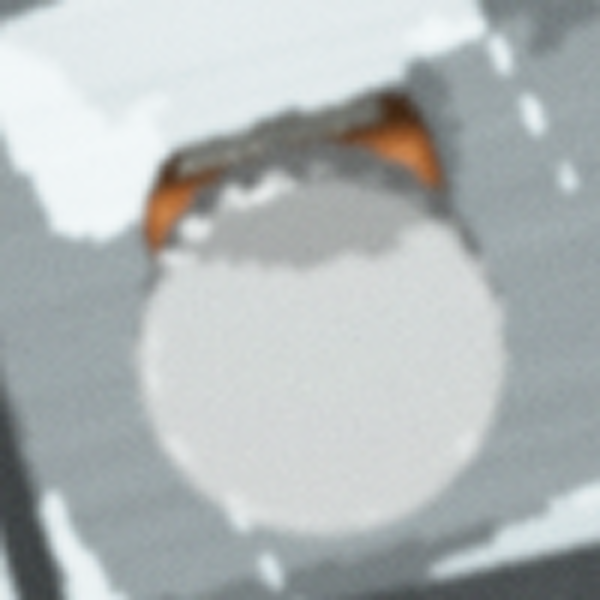

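```bash
python3 - <<'E'
from h import *
C=cam("wrist")
for z in(.01,.05):
    a=px2w("wrist",300,147.5,z,C);b=px2w("wrist",334.2,136.7,z,C);print(a,b,np.degrees(np.arctan2(*(b-a)[1::-1]))%90)
E
```

```text
[0.48399092 0.18258973 0.01      ] [0.48644421 0.22009737 0.01      ] 86.2577437034788
[0.47905821 0.18691992 0.05      ] [0.48124105 0.22029286 0.05      ] 86.25774370347875
```

Jar yaw is about −4° and the cap centre is about (0.505, 0.199). Now I'll descend and grip.

Call:
{"name": "servo_tool", "arguments": {"series": [[[0,0,0],[0,0.002,-0.045],0.0854],[[0,0,0],[0,0,-0.045],0.0854],[[0,0,0],[0,0,-0.045],0.0854],[[0,0,0],[0,0,-0.043],0.0854],[[0,0,0],[0,0,0],0.0854]]}}

```text
time_s: 2.4
position: [0.5011, 0.2006, 0.0491]
tool_rot: [0.181, 0.983, -0.002, -0.005]
wrist_force: [0.1, -0.6, 0.6]
opening: 0.0854
grip_force: 0.0
```

Call:
{"name": "servo_tool", "arguments": {"series": [[[0,0,0],[0,0,0],0.045],[[0,0,0],[0,0,0],0.045],[[0,0,0],[0,0,0],0.045],[[0,0,0],[0,0,0],0.045],[[0,0,0],[0,0,0],0.045]], "grip_force": 60}}

```text
time_s: 2.9
position: [0.5054, 0.2012, 0.056]
tool_rot: [0.181, 0.983, 0.001, 0.002]
wrist_force: [-0.2, 0.0, 5.6]
opening: 0.0502
grip_force: 61.5
```

Call:
{"name": "servo_tool", "arguments": {"series": [[[0,0,0],[0,0,0.03],0.045],[[0,0,0],[0,0,0.04],0.045],[[0,0,0],[0,0,0.045],0.045],[[0,0,0],[0,0,0.045],0.045],[[0,0,0],[0,0,0],0.045]]}}

```text
time_s: 3.4
position: [0.5062, 0.2013, 0.2209]
tool_rot: [0.181, 0.983, 0.002, 0.007]
wrist_force: [0.9, -0.3, -2.8]
opening: 0.0501
grip_force: 66.2
```

Call:
{"name": "servo_tool", "arguments": {"series": [[[0,0,-0.14],[-0.01,-0.045,0],0.045],[[0,0,-0.14],[-0.01,-0.045,0],0.045],[[0,0,-0.14],[-0.01,-0.045,0],0.045],[[0,0,-0.14],[-0.01,-0.045,0],0.045],[[0,0,-0.14],[-0.01,-0.045,0],0.045]]}}

```text
time_s: 3.9
position: [0.4531, -0.0256, 0.2137]
tool_rot: [0.51, 0.86, 0.0, 0.0]
wrist_force: [0.9, -0.1, -2.7]
opening: 0.0498
grip_force: 66.1
```

Call:
{"name": "servo_tool", "arguments": {"series": [[[0,0,-0.14],[-0.01,-0.045,0],0.045],[[0,0,-0.14],[-0.01,-0.045,0],0.045],[[0,0,-0.137],[-0.01,-0.045,0],0.045],[[0,0,0],[0,-0.03,0.02],0.045],[[0,0,0],[0,0,0],0.045]]}}

```text
time_s: 4.4
position: [0.4244, -0.1929, 0.2354]
tool_rot: [0.677, 0.736, -0.0, 0.003]
wrist_force: [-0.1, 1.4, -3.9]
opening: 0.0499
grip_force: 66.1
```

```bash
python3 - <<'E'
from h import *
s=arm.sense();print(s["position"],s["joints"],s["time_s"],s["grip_force"],s["opening"],s["wrist_force"])
C=cam("wrist");snap("wrist","w1.png");print("exp",w2px("wrist",[.5,-.233,.03],C))
m=R.from_quat(s["tool_rot"]).as_matrix();print("xyaw",np.degrees(np.arctan2(m[1,0],m[0,0])))
E
```

```text
[ 0.42441195 -0.19287109  0.23535569] [-6.80861116e-01  2.27898797e-01  1.51166663e+00 -8.49537782e-04
  1.39688713e+00 -7.65462458e-01] 4.4 66.14921662956476 0.049935574357220715 [-0.11308264  1.40960048 -3.89451388]
exp [386.75805178 208.42131149]
xyaw 94.85522604660694
```

View pics/w1.png

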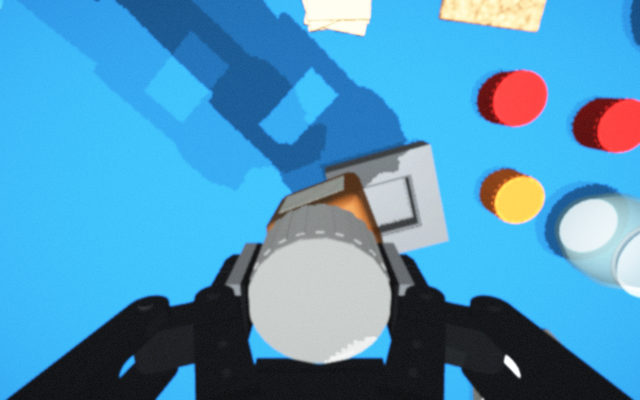

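```bash
python3 - <<'E'
from h import *
im=cv2.imread("pics/w1.png");cv2.imwrite("pics/w1c.png",cv2.resize(im[130:260,265:465],None,fx=4,fy=4,interpolation=cv2.INTER_CUBIC))
E
```

```text
(no output)
```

View pics/w1c.png

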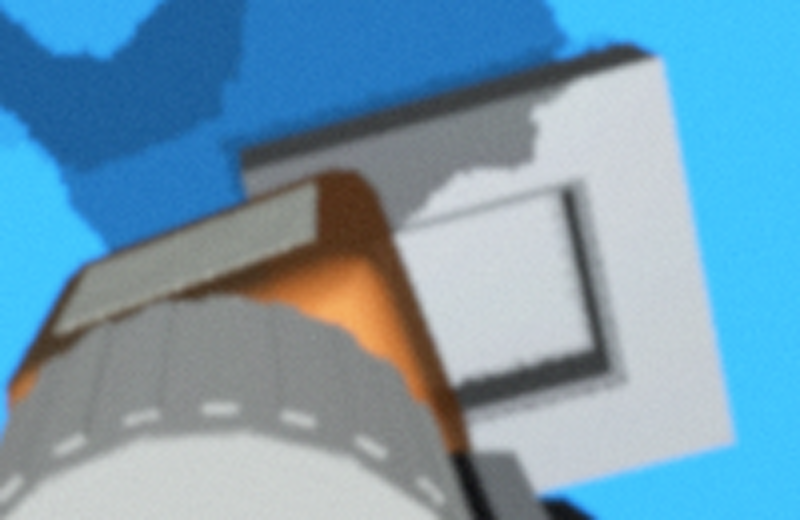

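```bash
python3 - <<'E'
from h import *
from scipy.optimize import least_squares
C=cam("wrist")
W=lambda x,y,z:px2w("wrist",265+x/4,130+y/4,z,C)
tl,tr,br=W(244,164,.03),W(660,57,.03),W(734,440,.03)
print(tl,tr,br,np.linalg.norm(tl-tr),np.linalg.norm(tr-br),"mid",(tl+br)/2)
obs=np.array([[244,164],[660,57],[734,440],[583,182],[624,381]])/4+[265,130]
# local corners: e1 along tl->tr
L=np.array([[-55,55],[55,55],[55,-55],[30,30],[30,-30]])/1000
th0=np.arctan2(*(tr-tl)[1::-1]);
# image flip handling: choose sign
s=np.sign(np.cross((tr-tl)[:2],(br-tr)[:2]));
def res(p):
    c,sn=np.cos(p[2]),np.sin(p[2])
    return np.concatenate([w2px("wrist",[p[0]+c*l[0]+sn*l[1]*s,p[1]+sn*l[0]-c*l[1]*s,.03],C)-o for l,o in zip(L,obs)])
r=least_squares(res,[*((tl+br)/2)[:2],th0],loss="soft_l1");print("holder",r.x[:2],np.degrees(r.x[2])%90,res(r.x).reshape(-1,2).round(1).tolist())
for a,b in(((90,265),(318,183)),((55,332),(318,243)),):
    d=W(*b,.19)-W(*a,.19);print("jar yaw",np.degrees(np.arctan2(d[1],d[0]))%90)
E
```

```text
[ 0.43135941 -0.19474343  0.03      ] [ 0.53269016 -0.15859052  0.03      ] [ 0.5711667  -0.25985713  0.03      ] 0.10758695076251859 0.10832991679392413 mid [ 0.50126305 -0.22730028  0.03      ]
holder [ 0.50051302 -0.22824746] 20.067200245223162 [[-1.4, 0.6], [0.8, -0.8], [-0.3, 1.0], [0.1, -2.2], [0.4, 0.7]]
jar yaw 25.287375187943884
jar yaw 24.392695314517205<stdin>:12: DeprecationWarning: Arrays of 2-dimensional vectors are deprecated. Use arrays of 3-dimensional vectors instead. (deprecated in NumPy 2.0)
```

Call:
{"name": "servo_tool", "arguments": {"series": [[[0,0,-0.04],[0.026,-0.012,0],0.045],[[0,0,-0.035],[0.026,-0.012,0],0.045],[[0,0,0],[0.0246,-0.012,0],0.045],[[0,0,0],[0,0,-0.03],0.045],[[0,0,0],[0,0,-0.03],0.045]]}}

```text
time_s: 4.95
position: [0.5013, -0.2238, 0.1723]
tool_rot: [0.701, 0.713, 0.0, 0.0]
wrist_force: [0.7, 0.4, -4.5]
opening: 0.0499
grip_force: 66.2
```

Call:
{"name": "servo_tool", "arguments": {"series": [[[0,0,0],[0,0,-0.03],0.045],[[0,0,0],[0,0,0],0.045],[[0,0,0],[0,0,0],0.045]]}}

```text
time_s: 5.25
position: [0.501, -0.2243, 0.1439]
tool_rot: [0.702, 0.712, 0.0, -0.0]
wrist_force: [0.4, -0.7, -2.5]
opening: 0.0495
grip_force: 66.0
```

```bash
python3 - <<'E'
from h import *
s=arm.sense();p=s["position"];print(p,s["time_s"],s["wrist_force"])
C=cam("wrist");im=snap("wrist","w2.png")
for h in(.030,.036):
    pts=np.array([w2px("wrist",p+[.026*np.cos(a),.026*np.sin(a),h],C) for a in np.linspace(0,6.28,60)]);print(h,pts.min(0),pts.max(0))
for d in arm.masks_of("wrist","cap_1")[:1]:print(d["rect"])
a=snap("top","t2.png")
A=cv2.resize(cv2.imread("pics/t2.png")[190:290,370:470],None,fx=4,fy=4,interpolation=cv2.INTER_CUBIC)
B=cv2.imread("pics/w2.png")[100:400,130:510]
s2=snap("scene","s2.png");S=cv2.resize(cv2.imread("pics/s2.png")[150:260,180:290],(400,400),interpolation=cv2.INTER_CUBIC)
o=np.zeros((600,800,3),np.uint8);o[:200,:0]=0
o[:300,:380]=B;o[200:600,400:800]=S;o[300:600,:300]=cv2.resize(A,(300,300));cv2.imwrite("pics/m2.png",o)
E
```

```text
[ 0.50101642 -0.22432791  0.14393683] 5.25 [ 0.39200084 -0.68505945 -2.45125329]
0.03 [250.02282226 231.71602552] [390.47781457 354.80444283]
0.036 [246.75062683 238.6814156 ] [393.83999743 366.43414659]
[565.6, 20.8, 74.4, 81.7]
```

View pics/m2.png

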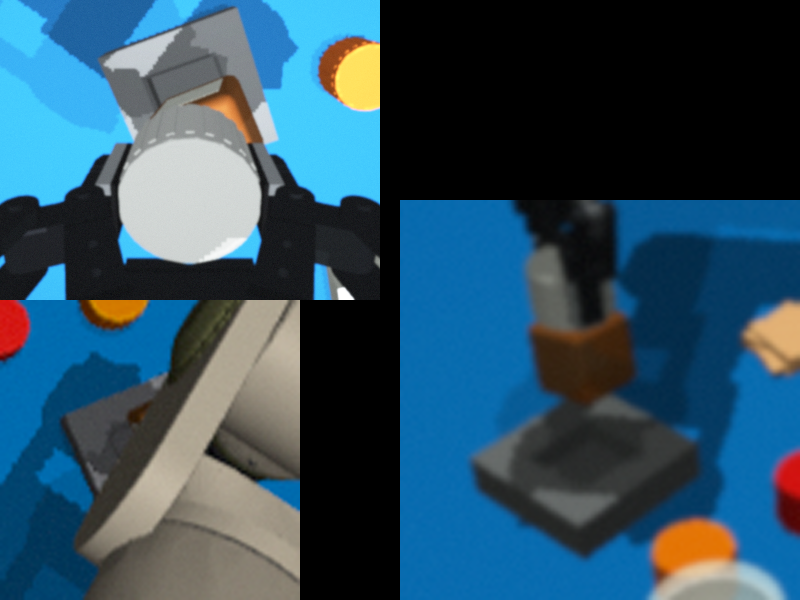

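```bash
python3 - <<'E'
from h import *
C=cam("wrist")
a=px2w("wrist",230,159,.03,C)[:2];b=px2w("wrist",366,109,.03,C)[:2];d=b-a;n=np.array([d[1],-d[0]])/np.linalg.norm(d)
print(a,b,np.linalg.norm(d),np.degrees(np.arctan2(d[1],d[0])),(a+b)/2+n*.055,(a+b)/2-n*.055)
E
```

```text
[ 0.43379409 -0.20176141] [ 0.53415653 -0.16388578] 0.10727152735076949 20.675926849833214 [ 0.50339481 -0.23428118] [ 0.46455581 -0.13136601]
```

```bash
python3 - <<'E'
from h import *
im=cv2.imread("pics/w2.png");cv2.imwrite("pics/w2c.png",cv2.resize(im[100:250,220:420],None,fx=4,fy=4,interpolation=cv2.INTER_CUBIC))
E
```

```text
(no output)
```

View pics/w2c.png

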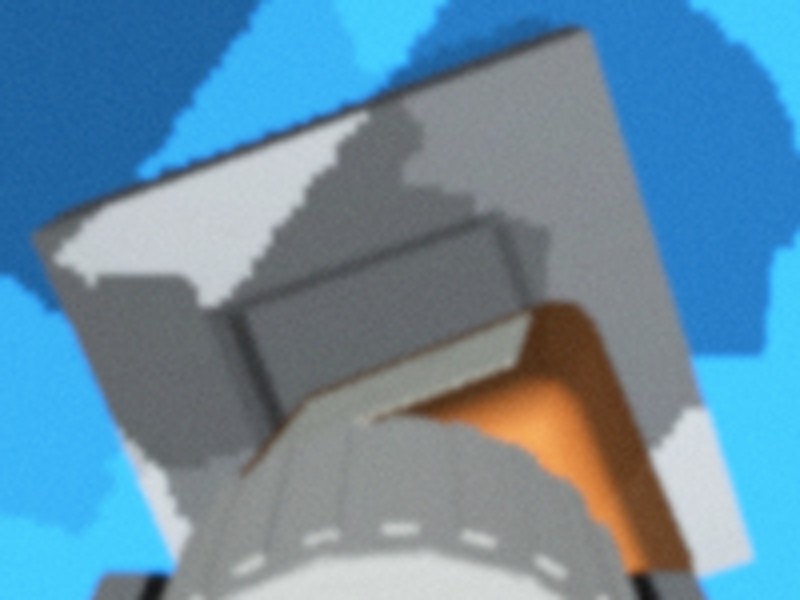

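```bash
python3 - <<'E'
from h import *
C=cam("wrist")
W=lambda x,y,z=.03:px2w("wrist",220+x/4,100+y/4,z,C)[:2]
tl,tr,br=W(35,238),W(590,35),W(752,560)
print(tl,tr,br,np.linalg.norm(tl-tr),np.linalg.norm(tr-br),"mid",(tl+br)/2)
e=(tr-tl)/np.linalg.norm(tr-tl);f=(br-tr)/np.linalg.norm(br-tr);print((tl+tr)/2+f*.055,(tr+br)/2-e*.055,np.degrees(np.arctan2(e[1],e[0])),np.degrees(np.arctan2(f[1],f[0])))
E
```

```text
[ 0.43283161 -0.20215475] [ 0.53523075 -0.16369593] [ 0.57344627 -0.26613961] 0.10938311114014009 0.10933953907595283 mid [ 0.50313894 -0.23414718]
[ 0.50325436 -0.23445659] [ 0.50285019 -0.23425563] 20.58505654366064 -69.54250776116564
```

Call:
{"name": "servo_tool", "arguments": {"series": [[[0,0,0],[0.002,-0.0097,-0.015],0.045],[[0,0,0],[0,0,-0.02],0.045],[[0,0,0],[0,0,-0.018],0.045],[[0,0,0],[0,0,0],0.045],[[0,0,0],[0,0,0],0.045]]}}

```text
time_s: 5.95
position: [0.5029, -0.2354, 0.0903]
tool_rot: [0.702, 0.712, -0.0, -0.0]
wrist_force: [0.3, -0.0, -3.4]
opening: 0.0501
grip_force: 66.0
```

Call:
{"name": "servo_tool", "arguments": {"series": [[[0,0,0],[0,0,-0.006],0.045],[[0,0,0],[0,0,-0.006],0.045],[[0,0,0],[0,0,-0.005],0.045]]}}

```text
time_s: 6.25
position: [0.5086, -0.2361, 0.0803]
tool_rot: [0.702, 0.712, 0.004, 0.009]
wrist_force: [7.8, 16.2, 70.1]
opening: 0.0499
grip_force: 73.2
```

Call:
{"name": "servo_tool", "arguments": {"series": [[[0,0,0],[0,0,0.008],0.045],[[0,0,0],[0.0015,0.003,0],0.045],[[0,0,0],[0,0,0],0.045]]}}

```text
time_s: 6.55
position: [0.5046, -0.2316, 0.0815]
tool_rot: [0.702, 0.712, 0.0, 0.0]
wrist_force: [1.6, 2.2, 4.9]
opening: 0.0498
grip_force: 67.0
```

Call:
{"name": "servo_tool", "arguments": {"series": [[[0,0,0],[0,0,-0.003],0.045],[[0,0,0],[0,0,-0.003],0.045],[[0,0,0],[0,0,-0.003],0.045]]}}

```text
time_s: 6.85
position: [0.5103, -0.234, 0.0801]
tool_rot: [0.702, 0.712, 0.003, 0.01]
wrist_force: [1.3, 14.3, 78.6]
opening: 0.0502
grip_force: 74.2
```

Call:
{"name": "servo_tool", "arguments": {"series": [[[0,0,0],[0,0,0.009],0.045],[[0,0,0],[0,0,0.009],0.045],[[0,0,0],[0,0,0],0.045],[[0,0,0],[0,0,0],0.045]]}}

```text
time_s: 7.25
position: [0.5038, -0.2318, 0.0893]
tool_rot: [0.702, 0.712, -0.0, -0.001]
wrist_force: [-0.4, -0.3, -2.4]
opening: 0.05
grip_force: 66.2
```

```bash
python3 - <<'E'
from h import *
s=arm.sense();p=s["position"];print(p,s["time_s"],s["wrist_force"],s["tool_rot"])
im=snap("wrist","w3.png");snap("scene","s3.png")
B=cv2.resize(cv2.imread("pics/w3.png")[90:270,200:440],None,fx=10/3,fy=10/3,interpolation=cv2.INTER_CUBIC)
S=cv2.resize(cv2.imread("pics/s3.png")[170:260,195:275],None,fx=5,fy=5,interpolation=cv2.INTER_CUBIC)
cv2.imwrite("pics/w3c.png",B);cv2.imwrite("pics/s3c.png",S)
E
```

```text
[ 0.50380493 -0.23177443  0.08931569] 7.25 [-0.42101821 -0.32719077 -2.3555368 ] [ 7.02246965e-01  7.11932745e-01 -1.82156362e-04 -9.66169771e-04]
```

View pics/w3c.png

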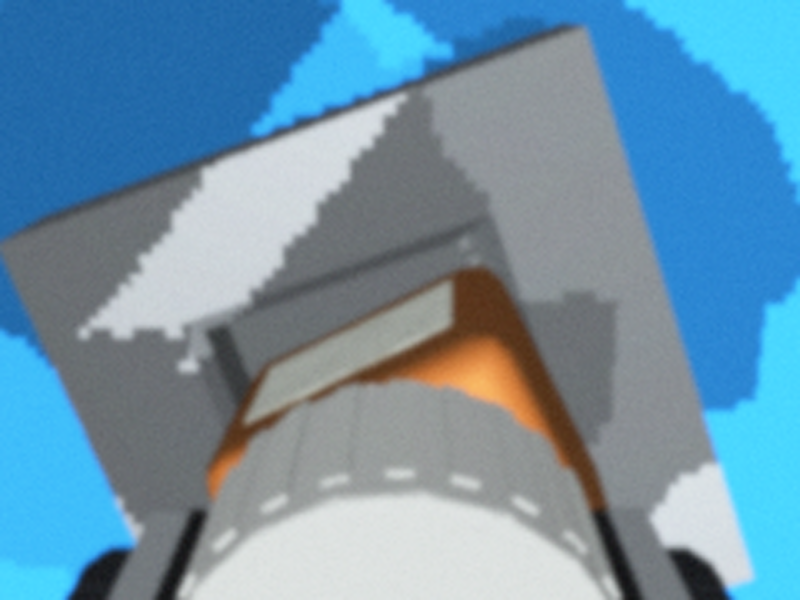

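The picture shows the jar at crop (400,390), turned slightly against the holder, with a gap on the upper (+y) side of the pocket. I'll work out both offsets.

```bash
python3 - <<'E'
from h import *
C=cam("wrist")
W=lambda x,y,z=.03:px2w("wrist",200+x*.3,90+y*.3,z,C)[:2]
ang=lambda d:np.degrees(np.arctan2(d[1],d[0]))
tl,tr,br=W(3,240),W(586,28),W(752,578)
print("holder",np.linalg.norm(tl-tr),np.linalg.norm(tr-br),(tl+br)/2,ang(tr-tl),ang(br-tr)+90)
hc=(tl+br)/2;th=np.radians(20.6);M=np.array([[np.cos(th),np.sin(th)],[-np.sin(th),np.cos(th)]])
for n,a,b in(("lab up",(270,365),(452,280)),("lab lo",(250,422),(452,325)),("bottom",(258,370),(460,270))):print(n,ang(W(*b,.05)-W(*a,.05)))
for n,q,z in(("jarfar R",(462,268),.037),("jarfar L",(262,365),.037),("jarR1",(505,290),.037),("jarR2",(600,490),.08),("jarR2b",(600,490),.06),("pockUR",(490,215),.03),("pockUL",(195,325),.03)):print(n,(M@(W(*q,z)-hc)*1000).round(1))
print("tcp",M@(arm.sense()["position"][:2]-hc)*1000)
E
```

```text
holder 0.10799613525987789 0.10894554902645001 [ 0.50262601 -0.23165031] 20.351087472828223 20.5204535393772
lab up 26.478636772869542
lab lo 27.376233465656064
bottom 27.779551376891032
jarfar R [21.2 23.9]
jarfar L [-17.7  19.3]
jarR1 [26.9 17.6]
jarR2 [30.1 -3.6]
jarR2b [ 30.8 -13. ]
pockUR [28.8 29.6]
pockUL [-27.9  28.7]
tcp [ 1.07956359 -0.52543947]
```

Call:
{"name": "servo_tool", "arguments": {"series": [[[0,0,-0.06],[0,0,0.005],0.045],[[0,0,-0.055],[0,0,0],0.045],[[0,0,0],[0,0,0],0.045],[[0,0,0],[0,0,0],0.045]]}}

```text
time_s: 7.75
position: [0.5041, -0.2318, 0.0948]
tool_rot: [0.741, 0.671, -0.0, -0.001]
wrist_force: [-0.5, 0.1, -3.4]
opening: 0.0502
grip_force: 66.2
```

```bash
cat > jar.py <<'E'
# fit jar pose (x,y,yaw,bottom z; upright) and holder pose in wrist picture: numbers only
from h import *
from scipy.optimize import least_squares
C=cam("wrist");s=arm.sense();im=arm.grab_frame("wrist");cv2.imwrite("pics/w_last.png",im[:,:,::-1])
hsv=cv2.cvtColor(im,cv2.COLOR_RGB2HSV)
m=((hsv[...,0]<25)&(hsv[...,1]>90)).astype(np.uint8);m[:,:240]=0;m[:,400:]=0;m[:100]=0
m=cv2.morphologyEx(m,cv2.MORPH_OPEN,np.ones((2,2)))
ys,xs=np.nonzero(m);print("amber n",len(ys),xs.min(),xs.max(),ys.min(),ys.max())
# silhouette: rightmost per row, leftmost per row
rows=sorted(set(ys));Rr=[(xs[ys==r].max(),r) for r in rows];Ll=[(xs[ys==r].min(),r) for r in rows]
print("R",[tuple(map(int,q)) for q in Rr[::4]]);print("L",[tuple(map(int,q)) for q in Ll[::4]])
print(s["position"],s["time_s"])
E
python3 jar.py
```

```text
amber n 1625 263 381 172 244
R [(346, 172), (350, 176), (352, 180), (354, 184), (357, 188), (359, 192), (361, 196), (363, 200), (365, 204), (367, 208), (369, 212), (371, 216), (373, 220), (375, 224), (377, 228), (378, 232), (380, 236), (381, 240), (381, 244)]
L [(338, 172), (337, 176), (337, 180), (337, 184), (337, 188), (331, 192), (323, 196), (313, 200), (307, 204), (275, 208), (273, 212), (271, 216), (269, 220), (267, 224), (265, 228), (263, 232), (263, 236), (377, 240), (380, 244)]
[ 0.50408051 -0.2318317   0.09477322] 7.75
```

```bash
cat >> jar.py <<'E'
def prism(x,y,th,z0):
    a=np.linspace(0,2*np.pi,33)[:-1];k=np.sign(np.round(np.c_[np.cos(a+1e-3),np.sin(a+1e-3)],9))*.019+.005*np.c_[np.cos(a),np.sin(a)]
    c,sn=np.cos(th),np.sin(th);k=k@np.array([[c,sn],[-sn,c]])+[x,y]
    P=[[*q,z] for q in k for z in(z0,z0+.05)]
    return cv2.convexHull(np.array([w2px("wrist",p,C) for p in P],np.float32))
obs=[(x+.5,y) for x,y in Rr if 174<y<rows[-1]-8]+[(x-.5,y) for x,y in Ll if x<290]
top=[(x,ys[xs==x].min()-.5) for x in range(285,345) if (xs==x).any()]
print("top",[tuple(map(float,t)) for t in top[::8]])
p=s["position"]
for dz in(.050,.054,.058):
    f=lambda v:[cv2.pointPolygonTest(prism(v[0],v[1],v[2],p[2]-dz),(float(a),float(b)),True) for a,b in obs+[(x,y) for x,y in top if x>336]]
    best=min((least_squares(f,[p[0]+.002*i,p[1],np.radians(t)],loss="soft_l1",diff_step=1e-4) for t in(15,25) for i in(0,1)),key=lambda r:r.cost)
    print(dz,best.x[:2].round(4),np.degrees(best.x[2]).round(1),"cost",round(best.cost,1),"off from tcp mm",((best.x[:2]-p[:2])*1000).round(1))
E
sed -i 's/im=arm.grab_frame("wrist")/im=cv2.imread("pics\/w_last.png")[:,:,::-1].copy() if __import__("os").environ.get("OLD") else arm.grab_frame("wrist")/' jar.py
OLD=1 python3 jar.py | tail -5
```

```text
[ 0.50413139 -0.23182878  0.09484855] 7.8
top [(307.0, 202.5), (315.0, 199.5), (323.0, 195.5), (331.0, 191.5), (339.0, 171.5)]
0.05 [ 0.5085 -0.2319] 21.3 cost 23.0 off from tcp mm [ 4.3 -0. ]
0.054 [ 0.5084 -0.2319] 21.4 cost 31.6 off from tcp mm [ 4.3 -0.1]
0.058 [ 0.5082 -0.232 ] 22.2 cost 43.5 off from tcp mm [ 4.1 -0.2]
```

```bash
sed -e 's/^from h import \*/from h import *\nimport h\n_s=dict(arm.sense());_s["position"]=np.array([.50101642,-.22432791,.14393683]);q=np.array([.702,.712,0,0]);_s["tool_rot"]=q\/np.linalg.norm(q)\nclass A:\n  calibration=staticmethod(arm.calibration)\n  sense=staticmethod(lambda:_s)\nh.arm=arm=A/' -e 's/w_last/w2/' jar.py > jar2.py; OLD=1 python3 jar2.py | tail -8; git --version >/dev/null; python3 - <<'E'
E
```

```text
amber n 1728 325 392 177 244
R [(363, 177), (368, 181), (370, 185), (371, 189), (373, 193), (375, 197), (376, 201), (378, 205), (380, 209), (381, 213), (382, 217), (384, 221), (386, 225), (387, 229), (389, 233), (391, 237), (392, 241)]
L [(357, 177), (354, 181), (353, 185), (351, 189), (348, 193), (338, 197), (327, 201), (329, 205), (342, 209), (352, 213), (356, 217), (363, 221), (367, 225), (368, 229), (373, 233), (375, 237), (377, 241)]
[ 0.50101642 -0.22432791  0.14393683] 7.8
top [(325.0, 201.5), (333.0, 198.5), (341.0, 195.5)]
0.05 [ 0.5174 -0.233 ] 28.4 cost 82.3 off from tcp mm [16.4 -8.6]
0.054 [ 0.5176 -0.2339] 27.6 cost 81.3 off from tcp mm [16.6 -9.6]
0.058 [ 0.5178 -0.2349] 26.5 cost 80.1 off from tcp mm [ 16.8 -10.6]bash: git: command not found
```

```bash
sed -i 's/^p=s\["position"\]/obs=[(x+.5,y) for x,y in Rr if 180<y<238]+[(281.5,217),(290,207.5),(297.5,198.5),(312,193),(326,187.3),(340,181.7),(355,175.7)];top=[]\np=s["position"]/' jar2.py; OLD=1 python3 jar2.py | tail -3
```

```text
0.05 [ 0.5119 -0.2265] 22.1 cost 21.2 off from tcp mm [10.9 -2.1]
0.054 [ 0.5125 -0.2274] 22.2 cost 20.1 off from tcp mm [11.5 -3. ]
0.058 [ 0.513  -0.2282] 22.2 cost 19.9 off from tcp mm [12.  -3.8]
```

```bash
cat > tilt.py <<'E'
import io,contextlib
with contextlib.redirect_stdout(io.StringIO()):
    exec(open("jar.py").read().split("p=s[\"position\"]")[0])
p=np.array(s["position"])
a=np.linspace(0,2*np.pi,33)[:-1];K=np.sign(np.round(np.c_[np.cos(a+1e-3),np.sin(a+1e-3)],9))*.019+.005*np.c_[np.cos(a),np.sin(a)]
P0=np.array([[*q,z] for q in K for z in(0,.05)])
a=np.linspace(0,2*np.pi,60);
def pose(v): # v: tilt x,tilt y,yaw,dz,dy of cap middle
    r=R.from_rotvec([v[0],v[1],0])*R.from_rotvec([0,0,v[2]]);return r,p+[0,v[4],v[3]]
def f(v):
    r,c=pose(v);Q=r.apply(P0-[0,0,.069])+c
    h=cv2.convexHull(np.array([w2px("wrist",q,C) for q in Q],np.float32))
    return np.r_[[cv2.pointPolygonTest(h,(float(x),float(y)),True) for x,y in obs+[(x,y) for x,y in top if 342<x<360 or x<0]],(v[3]-.015)/.001,v[4]/.001]
b=min((least_squares(f,[0,0,np.radians(t),.015,0],loss="soft_l1",diff_step=1e-3,x_scale=[.1,.1,.1,.005,.005]) for t in(12,20,28)),key=lambda q:q.cost)
r,c=pose(b.x);o=r.apply([0,0,-.069])+c
print("tilt xy deg",np.degrees(b.x[:2]).round(1),"yaw",np.degrees(b.x[2]).round(1),"dz,dy",b.x[3:].round(4),"cost",round(b.cost,1),"n",len(obs))
print("bottom",o.round(4),"rel tcp mm",((o-p)*1000).round(1),p.round(4))
E
OLD=1 python3 tilt.py
```

```text
tilt xy deg [ 8.4 -0. ] yaw -27.9 dz,dy [0.0221 0.0011] cost 56.8 n 59
bottom [ 0.5041 -0.2207  0.0487] rel tcp mm [  0.   11.1 -46.2] [ 0.5041 -0.2318  0.0948]
```

```bash
python3 - <<'E'
t=open("tilt.py").read()
i=t.index("b=min(")
j=t.index("\n",i)
t=t[:i]+'''S=np.array([.1,.1,.1,.005,.005]);Z=lambda u:(np.array(u)-10)*S
b=min((least_squares(lambda u:f(Z(u)),10+np.array([0,ty,np.radians(t),.015,0])/S,loss="soft_l1",diff_step=1e-3) for t in(14,20,26) for ty in(-.1,0,.1)),key=lambda q:q.cost);b.x=Z(b.x)'''+t[j:]
open("tilt.py","w").write(t)
E
OLD=1 python3 tilt.py
```

```text
tilt xy deg [ -5.7 -11.8] yaw 17.9 dz,dy [0.0149 0.0001] cost 20.0 n 59
bottom [ 0.5182 -0.2385  0.0426] rel tcp mm [ 14.1  -6.7 -52.3] [ 0.5041 -0.2318  0.0948]
```

The fit suggests the jar hangs tilted in the grip. I'll set it on free table, let it stand flat, measure it and grip it again.

Call:
{"name": "servo_tool", "arguments": {"series": [[[0,0,0],[0,0,0.04],0.045],[[0,0,0],[-0.038,-0.005,0.005],0.045],[[0,0,0],[-0.038,-0.005,0],0.045],[[0,0,0],[-0.038,-0.004,0],0.045],[[0,0,0],[-0.04,-0.004,0],0.045]]}}

```text
time_s: 8.3
position: [0.349, -0.2498, 0.1403]
tool_rot: [0.741, 0.671, -0.0, 0.0]
wrist_force: [-0.1, -0.6, -2.2]
opening: 0.0501
grip_force: 66.2
```

Call:
{"name": "servo_tool", "arguments": {"series": [[[0,0,0],[0,0,-0.03],0.045],[[0,0,0],[0,0,-0.03],0.045],[[0,0,0],[0,0,-0.015],0.045],[[0,0,0],[0,0,0],0.045]]}}

```text
time_s: 8.7
position: [0.3496, -0.2492, 0.0639]
tool_rot: [0.742, 0.671, 0.0, -0.002]
wrist_force: [-0.9, -0.2, -2.9]
opening: 0.05
grip_force: 66.1
```

Call:
{"name": "servo_tool", "arguments": {"series": [[[0,0,0],[0,0,-0.003],0.045],[[0,0,0],[0,0,-0.003],0.045]]}}

```text
time_s: 8.9
position: [0.3508, -0.2504, 0.06]
tool_rot: [0.742, 0.671, -0.0, 0.001]
wrist_force: [0.6, -0.4, -3.3]
opening: 0.0498
grip_force: 66.1
```

Call:
{"name": "servo_tool", "arguments": {"series": [[[0,0,0],[0,0,-0.002],0.045],[[0,0,0],[0,0,-0.002],0.045]]}}

```text
time_s: 9.1
position: [0.3505, -0.2501, 0.0556]
tool_rot: [0.742, 0.671, -0.0, 0.0]
wrist_force: [0.4, 0.5, -3.8]
opening: 0.0503
grip_force: 66.1
```

Call:
{"name": "servo_tool", "arguments": {"series": [[[0,0,0],[0,0,-0.001],0.045],[[0,0,0],[0,0,-0.001],0.045]]}}

```text
time_s: 9.3
position: [0.3506, -0.2504, 0.0536]
tool_rot: [0.742, 0.671, -0.0, 0.001]
wrist_force: [0.3, -1.8, 0.5]
opening: 0.0498
grip_force: 66.4
```

Call:
{"name": "servo_tool", "arguments": {"series": [[[0,0,0],[0,0,0],0.0854],[[0,0,0],[0,0,0],0.0854],[[0,0,0],[0,0,0],0.0854],[[0,0,0],[0,0,0],0.0854]]}}

```text
time_s: 9.7
position: [0.3504, -0.2499, 0.0534]
tool_rot: [0.742, 0.671, 0.0, 0.0]
wrist_force: [-0.5, -0.1, 0.4]
opening: 0.0852
grip_force: 0.0
```

Call:
{"name": "servo_tool", "arguments": {"series": [[[0,0,0],[0,0,0.045],0.0854],[[0,0,0],[0,0,0.045],0.0854],[[0,0,0],[0,0.03,0.03],0.0854],[[0,0,0],[0,0,0],0.0854],[[0,0,0],[0,0,0],0.0854]]}}

```text
time_s: 10.2
position: [0.3503, -0.2197, 0.1734]
tool_rot: [0.742, 0.671, -0.0, 0.001]
wrist_force: [0.0, -0.9, -0.3]
opening: 0.0854
grip_force: 0.0
```

```bash
python3 - <<'E'
from h import *
s=arm.sense();print(s["position"],s["time_s"],s["tool_rot"])
C=cam("wrist");im=snap("wrist","w5.png")
print("exp cap",w2px("wrist",[.3506,-.2504,.087],C),"exp jar edge",w2px("wrist",[.3506,-.2504,.05],C))
for t in("cap_1","jar_1"):
  for d in arm.masks_of("wrist",t)[:3]:
    l,tt,w,h=d["rect"];print(t,d["rect"],d["confidence"],px2w("wrist",l+w/2,tt+h/2,.07,C))
hsv=cv2.cvtColor(im,cv2.COLOR_RGB2HSV)
m=((hsv[...,0]<25)&(hsv[...,1]>90)).astype(np.uint8);n,lab,st,ce=cv2.connectedComponentsWithStats(m)
for i in range(1,n):
    if st[i,4]>40:print("amber",st[i],ce[i].round())
E
```

```text
[ 0.35031176 -0.21970787  0.17335889] 10.2 [ 7.41567184e-01  6.70878410e-01 -7.61924503e-05  5.15108617e-04]
exp cap [324.46807509 241.99286094] exp jar edge [323.79361007 223.25848797]
cap_1 [589.9, 2.6, 48.2, 43.7] 0.94 [ 0.55099692 -0.12478052  0.07      ]
cap_1 [604.6, 104.6, 33.8, 60.3] 0.84 [ 0.5662551  -0.19739473  0.07      ]
cap_1 [284.2, 198.2, 70.5, 77.8] 0.67 [ 0.34666918 -0.25361638  0.07      ]
jar_1 [283.2, 177.7, 65.3, 47.4] 0.84 [ 0.34689326 -0.22470066  0.07      ]
amber [ 590    0   50   47 1889] [617.  21.]
amber [ 604  104   36   61 1674] [624. 135.]
amber [313 181  29  23 256] [327. 192.]
amber [283 209  10  17  78] [287. 217.]
```

```bash
cat > fit5.py <<'E'
from h import *
from scipy.optimize import least_squares
import sys
def fitcap(im,C,z0,rect):
    """cap centre from white-ish silhouette: match bounding box of cylinder hull"""
    a=np.linspace(0,2*np.pi,72)
    def box(x,y):
        q=np.array([w2px("wrist",[x+.026*np.cos(t),y+.026*np.sin(t),z],C) for t in a for z in(z0,z0+.036)]);return np.r_[q.min(0),q.max(0)]
    l,t,w,h=rect;o=np.array([l,t,l+w,t+h]);g=px2w("wrist",l+w/2,t+h/2,z0+.02,C)
    r=least_squares(lambda v:box(*v)-o,g[:2],diff_step=1e-4);return r.x,r.fun
def fitjar(obs,C,z0,g):
    a=np.linspace(0,2*np.pi,33)[:-1];K=np.sign(np.round(np.c_[np.cos(a+1e-3),np.sin(a+1e-3)],9))*.019+.005*np.c_[np.cos(a),np.sin(a)]
    def f(u):
        x,y,t=g[0]+(u[0]-10)*.005,g[1]+(u[1]-10)*.005,g[2]+(u[2]-10)*.1
        k=K@np.array([[np.cos(t),np.sin(t)],[-np.sin(t),np.cos(t)]])+[x,y]
        hl=cv2.convexHull(np.array([w2px("wrist",[*q,z],C) for q in k for z in(z0,z0+.05)],np.float32))
        return [cv2.pointPolygonTest(hl,(float(a),float(b)),True) for a,b in obs]
    r=least_squares(f,[10,10,10],diff_step=1e-3,loss="soft_l1");u=r.x-10
    return g[0]+u[0]*.005,g[1]+u[1]*.005,np.degrees(g[2]+u[2]*.1),r.cost
E
python3 - <<'E'
from fit5 import *
C=cam("wrist");im=cv2.imread("pics/w5.png")[:,:,::-1].copy()
c,res=fitcap(im,C,.051,[284.2,198.2,70.5,77.8]);print("cap",c,res)
hsv=cv2.cvtColor(im,cv2.COLOR_RGB2HSV);m=(hsv[...,0]<25)&(hsv[...,1]>90);m[:,:270]=0;m[:,370:]=0
ys,xs=np.nonzero(m);obs=[]
for r in range(181,226):
    q=xs[ys==r]
    if len(q):
        if q.max()>330:obs.append((q.max()+.5,r))
        if q.min()<300:obs.append((q.min()-.5,r))
for x in range(328,340):
    q=ys[xs==x]
    if len(q):obs.append((x,q.min()-.5))
print(len(obs),[tuple(map(float,o)) for o in obs[::5]])
for t in(0,20,40,60):print(fitjar(obs,C,0.,[*c,np.radians(t)]))
E
```

```text
cap [ 0.3462464  -0.25234202] [-1.03916467 -1.80371089  1.03795626  1.87011381]
45 [(331.5, 188.0), (334.5, 193.0), (337.5, 198.0), (341.5, 203.0), (285.5, 213.0), (282.5, 218.0), (284.5, 223.0), (330.0, 185.5), (335.0, 193.5)]
(np.float64(0.34530609382126276), np.float64(-0.25999535057070255), np.float64(27.36630287399472), np.float64(15.782684393541187))
(np.float64(0.3453060235181943), np.float64(-0.25999581338264677), np.float64(27.36445683970225), np.float64(15.782677149763579))
(np.float64(0.34530549468039134), np.float64(-0.25999323048868545), np.float64(27.369660944670667), np.float64(15.782688533015438))
(np.float64(0.34530592096064266), np.float64(-0.2599962671952381), np.float64(27.362694624667714), np.float64(15.782668127725612))
```

```bash
python3 - <<'E'
from fit5 import *
C=cam("wrist");im=cv2.imread("pics/w5.png")[:,:,::-1].copy()
# blue background test: jar = not blue, in window above cap
f=im.astype(int);nb=~((f[...,2]>f[...,0]+40));nb[:,:262]=0;nb[:,380:]=0;nb[:165]=0;nb[232:]=0
nb=cv2.morphologyEx(nb.astype(np.uint8),cv2.MORPH_OPEN,np.ones((3,3)))
ys,xs=np.nonzero(nb);obs=[]
for r in range(172,216,1):
    q=xs[ys==r]
    if len(q):obs+= [(q.min()-.5,r),(q.max()+.5,r)]
print([tuple(map(float,o)) for o in obs[::4]],[tuple(map(float,o)) for o in obs[1::4]])
for t in(0,20,40,60):print(np.round(fitjar(obs,C,0.,[.3462,-.2523,np.radians(t)]),4))
E
```

```text
[(321.5, 180.0), (317.5, 182.0), (314.5, 184.0), (311.5, 186.0), (307.5, 188.0), (304.5, 190.0), (301.5, 192.0), (298.5, 194.0), (295.5, 196.0), (291.5, 198.0), (288.5, 200.0), (286.5, 202.0), (285.5, 204.0), (285.5, 206.0), (284.5, 208.0), (284.5, 210.0), (284.5, 212.0), (283.5, 214.0)] [(326.5, 180.0), (329.5, 182.0), (330.5, 184.0), (331.5, 186.0), (332.5, 188.0), (334.5, 190.0), (335.5, 192.0), (336.5, 194.0), (338.5, 196.0), (339.5, 198.0), (340.5, 200.0), (342.5, 202.0), (343.5, 204.0), (344.5, 206.0), (345.5, 208.0), (347.5, 210.0), (348.5, 212.0), (349.5, 214.0)]
[ 0.3446 -0.2558 26.8371  4.5913]
[ 0.3446 -0.2558 26.8388  4.5913]
[ 0.3446 -0.2558 26.8382  4.5913]
[ 0.3446 -0.2558 26.8372  4.5913]
```

Call:
{"name": "servo_tool", "arguments": {"series": [[[0,0,0],[-0.005,-0.034,-0.02],0.0854],[[0,0,0],[0,0,-0.04],0.0854],[[0,0,0],[0,0,0],0.0854],[[0,0,0],[0,0,0],0.0854]]}}

```text
time_s: 10.75
position: [0.345, -0.2538, 0.1131]
tool_rot: [0.742, 0.67, 0.0, -0.001]
wrist_force: [-0.1, 0.1, 0.6]
opening: 0.0854
grip_force: 0.0
```

```bash
cat > sil.py <<'E'
from fit5 import *
def run(fn,zj):
    s=arm.sense();print("tcp",s["position"].round(4) if hasattr(s["position"],"round") else s["position"],s["time_s"])
    C=cam("wrist");im=snap("wrist",fn);f=im.astype(int);p=np.array(s["position"])
    nb=(~(f[...,2]>f[...,0]+40)).astype(np.uint8)
    return p,C,im,cv2.morphologyEx(nb,cv2.MORPH_OPEN,np.ones((3,3)))
E
python3 - <<'E'
from sil import *
p,C,im,nb=run("w6.png",0)
c=w2px("wrist",[p[0],p[1],.087],C);print("axis at cap top",c)
for r in range(120,380,12):
    row=nb[r];e=np.flatnonzero(np.diff(row.astype(int)));print(r,e[(e>180)&(e<460)].tolist(),end=" ")
for d in arm.masks_of("wrist","cap_1")[:3]:print(d["rect"],round(d["confidence"],2),fitcap(im,C,.051,d["rect"]))
E
```

```text
tcp [ 0.345  -0.2538  0.1131] 10.75
axis at cap top [320.15002843 236.45478869]
120 [437] 132 [442] 144 [447] 156 [322, 333, 452] 168 [303, 341, 456] 180 [284, 349] 192 [276, 358] 204 [272, 364] 216 [276, 369] 228 [274, 370] 240 [276, 370] 252 [280, 366] 264 [188, 214, 289, 357, 423, 449] 276 [215, 310, 336, 422] 288 [216, 421] 300 [215, 423] 312 [209, 428] 324 [203, 434] 336 [197, 440] 348 [202, 436] 360 [211, 257, 291, 346, 381, 426] 372 [220, 243, 394, 417] [276.4, 172.0, 96.0, 106.0] 0.75 (array([ 0.34735489, -0.25296914]), array([-1.51698951, -0.60561004,  1.51568585,  0.74526882]))
```

Call:
{"name": "servo_tool", "arguments": {"series": [[[0,0,0],[0.002,0.0015,-0.02],0.0854],[[0,0,0],[0,0,-0.02],0.0854],[[0,0,0],[0,0,-0.018],0.0854],[[0,0,0],[0,0,0],0.0854],[[0,0,0],[0,0,0],0.062]], "grip_force": 20}}

```text
time_s: 11.35
position: [0.3478, -0.2527, 0.0565]
tool_rot: [0.742, 0.671, -0.0, 0.001]
wrist_force: [0.2, 0.5, 0.6]
opening: 0.0731
grip_force: 0.0
```

Call:
{"name": "servo_tool", "arguments": {"series": [[[0,0,0],[0,0,0],0.062],[[0,0,0],[0,0,0],0.054],[[0,0,0],[0,0,0],0.052],[[0,0,0],[0,0,0],0.045],[[0,0,0],[0,0,0],0.045]]}}

```text
time_s: 11.85
position: [0.3475, -0.2526, 0.056]
tool_rot: [0.742, 0.671, -0.0, 0.001]
wrist_force: [-0.9, 1.7, 7.1]
opening: 0.0507
grip_force: 19.7
```

Call:
{"name": "servo_tool", "arguments": {"series": [[[0,0,0],[0,0,0.003],0.045],[[0,0,0],[0,0,0.015],0.045],[[0,0,0],[0,0,0.045],0.045],[[0,0,0],[0,0,0.027],0.045],[[0,0,0],[0,0,0],0.045]], "grip_force": 50}}

```text
time_s: 12.35
position: [0.3482, -0.2534, 0.1482]
tool_rot: [0.742, 0.671, -0.0, 0.003]
wrist_force: [0.1, -1.0, -4.0]
opening: 0.0499
grip_force: 54.0
```

```bash
cat > held.py <<'E'
from sil import *
import sys
p,C,im,nb=run(sys.argv[1],0);dz=float(sys.argv[2])
a=np.linspace(0,2*np.pi,60);q=np.array([w2px("wrist",[p[0]+.026*np.cos(t),p[1]+.026*np.sin(t),p[2]-dz+.087],C) for t in a]);print("cap top pred",q.min(0),q.max(0))
nb[:,:232]=0;nb[:,410:]=0;nb[:100]=0;nb[236:]=0
n,lab,st,ce=cv2.connectedComponentsWithStats(nb);i=lab[230,320];ys,xs=np.nonzero(lab==i);print(st[i])
obs=[]
for r in range(ys.min(),ys.min()+60):
    k=xs[ys==r]
    if len(k):obs+=[(k.min()-.5,r),(k.max()+.5,r)]
print([tuple(map(float,o)) for o in obs[::12]],[tuple(map(float,o)) for o in obs[1::12]])
for t in(15,35):print(np.round(fitjar(obs,C,p[2]-dz,[p[0],p[1],np.radians(t)]),4))
E
python3 held.py w7.png .0535
```

```text
tcp [ 0.3482 -0.2534  0.1482] 12.35
cap top pred [248.63056103 236.20133823] [392.82156973 361.51189153]
[ 256  176  115   60 4077]
[(324.5, 176.0), (312.5, 182.0), (303.5, 188.0), (293.5, 194.0), (284.5, 200.0), (275.5, 206.0), (267.5, 212.0), (264.5, 218.0), (261.5, 224.0), (258.5, 230.0)] [(327.5, 176.0), (333.5, 182.0), (337.5, 188.0), (341.5, 194.0), (345.5, 200.0), (349.5, 206.0), (352.5, 212.0), (356.5, 218.0), (362.5, 224.0), (367.5, 230.0)]
[ 0.3455 -0.2585 28.6681 21.7372]
[ 0.3455 -0.2585 28.6684 21.7372]
```

Call:
{"name": "servo_tool", "arguments": {"series": [[[0,0,-0.06],[0,0,-0.02],0.045],[[0,0,-0.06],[0,0,-0.02],0.045],[[0,0,0],[0,0,-0.0177],0.045],[[0,0,0],[0,0,0],0.045],[[0,0,0],[0,0,0],0.045]]}}

```text
time_s: 12.9
position: [0.347, -0.252, 0.087]
tool_rot: [0.781, 0.625, 0.0, -0.001]
wrist_force: [-0.6, -0.3, -2.4]
opening: 0.0497
grip_force: 54.0
```

```bash
sed -i 's/ys.min()+60/ys.min()+38/' held.py; python3 held.py w8.png .056
```

```text
tcp [ 0.347 -0.252  0.087] 12.9
cap top pred [249.52656755 232.50217086] [391.03111828 356.51334611]
[ 256  177  116   59 4084]
[(318.5, 177.0), (309.5, 183.0), (300.5, 189.0), (291.5, 195.0), (283.5, 201.0), (274.5, 207.0), (265.5, 213.0)] [(326.5, 177.0), (332.5, 183.0), (336.5, 189.0), (341.5, 195.0), (345.5, 201.0), (349.5, 207.0), (353.5, 213.0)]
[ 0.3427 -0.2569 22.1707  1.8398]
[ 0.3427 -0.2569 22.1707  1.8399]
```

Call:
{"name": "servo_tool", "arguments": {"series": [[[0,0,0],[0,0,0.04],0.045],[[0,0,0],[0.038,0.005,0],0.045],[[0,0,0],[0.038,0.005,0],0.045],[[0,0,0],[0.038,0.005,0],0.045],[[0,0,0],[0.04,0.005,0],0.045]]}}

```text
time_s: 13.45
position: [0.5028, -0.232, 0.1285]
tool_rot: [0.781, 0.625, 0.0, 0.001]
wrist_force: [0.7, -1.8, -3.4]
opening: 0.05
grip_force: 54.8
```

Call:
{"name": "servo_tool", "arguments": {"series": [[[0,0,0],[0,0,-0.02],0.045],[[0,0,0],[0,0,-0.02],0.045],[[0,0,0],[0,0,0],0.045],[[0,0,0],[0,0,0],0.045]]}}

```text
time_s: 13.85
position: [0.5014, -0.2326, 0.0884]
tool_rot: [0.781, 0.625, 0.0, 0.0]
wrist_force: [0.1, 0.1, -2.6]
opening: 0.0502
grip_force: 54.7
```

```bash
cat > hold.py <<'E'
from sil import *
import sys
p,C,im,nb=run(sys.argv[1],0)
n,lab,st,ce=cv2.connectedComponentsWithStats(nb);nb=(lab==lab[int(w2px("wrist",[.503,-.19,.03],C)[1]),int(w2px("wrist",[.503,-.19,.03],C)[0])])
ys,xs=np.nonzero(nb);r0=ys.min();print("top row",r0)
L=[];Rr=[]
for r in range(r0,250):
    k=xs[ys==r]
    if len(k):L.append((k.min()-.5,r));Rr.append((k.max()+.5,r))
print([(float(a),b) for a,b in L[::12]],[(float(a),b) for a,b in Rr[::12]])
B=np.array([[x,y] for x in(-.055,.055) for y in(-.055,.055)])
obs=[o for o in L+Rr if o[1]<225]
def f(u):
    x,y,t=.503+(u[0]-10)*.005,-.232+(u[1]-10)*.005,np.radians(20.5)+(u[2]-10)*.1
    k=B@np.array([[np.cos(t),np.sin(t)],[-np.sin(t),np.cos(t)]])+[x,y]
    hl=cv2.convexHull(np.array([w2px("wrist",[*q,z],C) for q in k for z in(0,.03)],np.float32))
    return [cv2.pointPolygonTest(hl,(float(a),float(b)),True) for a,b in obs]
r=least_squares(f,[10,10,10],diff_step=1e-3,loss="soft_l1");u=r.x-10
print("holder",.503+u[0]*.005,-.232+u[1]*.005,20.5+np.degrees(u[2]*.1),r.cost,len(obs))
E
python3 hold.py w9.png
```

```text
tcp [ 0.5014 -0.2326  0.0884] 13.85
top row 87
[(344.5, 87), (326.5, 99), (308.5, 111), (291.5, 123), (273.5, 135), (255.5, 147), (238.5, 159), (220.5, 171), (203.5, 183), (199.5, 195), (208.5, 207), (218.5, 219), (228.5, 231), (238.5, 243)] [(349.5, 87), (356.5, 99), (363.5, 111), (371.5, 123), (378.5, 135), (385.5, 147), (393.5, 159), (400.5, 171), (407.5, 183), (414.5, 195), (421.5, 207), (428.5, 219), (436.5, 231), (429.5, 243)]
holder 0.5016056119817615 -0.2327196976052776 20.46104507528625 46.45376811745871 276
```

Call:
{"name": "servo_tool", "arguments": {"series": [[[0,0,-0.025],[0.0045,0.0048,0],0.045],[[0,0,0],[0,0,0],0.045],[[0,0,0],[0,0,-0.003],0.045],[[0,0,0],[0,0,-0.003],0.045]]}}

```text
time_s: 14.3
position: [0.5064, -0.2298, 0.0845]
tool_rot: [0.788, 0.615, -0.001, 0.003]
wrist_force: [-10.2, -7.3, 32.2]
opening: 0.0501
grip_force: 57.1
```

Call:
{"name": "servo_tool", "arguments": {"series": [[[0,0,0],[0,0,-0.003],0.045],[[0,0,0],[0,0,-0.003],0.045]]}}

```text
time_s: 14.5
position: [0.5078, -0.232, 0.0812]
tool_rot: [0.788, 0.615, -0.0, 0.007]
wrist_force: [-9.3, -12.5, 43.1]
opening: 0.0497
grip_force: 56.0
```

Call:
{"name": "servo_tool", "arguments": {"series": [[[0,0,0],[0,0,0.004],0.045],[[0,0,0],[-0.0025,-0.0025,0.001],0.045],[[0,0,0],[0,0,0],0.045],[[0,0,0],[0,0,-0.004],0.045],[[0,0,0],[0,0,-0.003],0.045]]}}

```text
time_s: 15.0
position: [0.5067, -0.2343, 0.079]
tool_rot: [0.788, 0.615, 0.001, 0.008]
wrist_force: [1.0, -8.8, 39.2]
opening: 0.0499
grip_force: 58.9
```

Call:
{"name": "servo_tool", "arguments": {"series": [[[0,0,0],[0,-0.0015,0.001],0.045],[[0,0,0],[0,0,-0.001],0.045],[[0,0,0],[0,0,-0.002],0.045]]}}

```text
time_s: 15.3
position: [0.5068, -0.236, 0.0776]
tool_rot: [0.788, 0.615, 0.001, 0.008]
wrist_force: [-2.9, -10.9, 50.9]
opening: 0.0498
grip_force: 61.5
```

Call:
{"name": "servo_tool", "arguments": {"series": [[[0,0,0],[0,-0.001,0],0.045],[[0,0,0],[0,0,-0.002],0.045]]}}

```text
time_s: 15.5
position: [0.5069, -0.2375, 0.0763]
tool_rot: [0.788, 0.615, 0.001, 0.009]
wrist_force: [-0.7, -9.3, 43.5]
opening: 0.0501
grip_force: 64.1
```

Call:
{"name": "servo_tool", "arguments": {"series": [[[0,0,0],[0,0,0.006],0.045],[[0,0,0],[0,0,0],0.045],[[0,0,0],[0,0,0],0.045]]}}

```text
time_s: 15.8
position: [0.5048, -0.2344, 0.0777]
tool_rot: [0.788, 0.615, 0.001, 0.003]
wrist_force: [1.3, -3.9, 16.4]
opening: 0.0498
grip_force: 58.7
```

```bash
cat > capz.py <<'E'
# held cap: top disc bottom row & width -> height of cap top over TCP ; amber contour fit at several dz
from sil import *
import sys
p,C,im,nb=run(sys.argv[1],0)
g=im.astype(int);w=(g.min(2)>150)&(g.max(2)-g.min(2)<25)
print("force",np.round(arm.sense()["wrist_force"],1),"bright rows",[(r,np.flatnonzero(w[r,235:405]).min()+235,np.flatnonzero(w[r,235:405]).max()+235) for r in (280,290,300,310,320) if w[r,235:405].any()],"lowest",max(r for r in range(250,400) if w[r,300:330].sum()>3))
for h in(.025,.028,.031,.034):
    a=np.linspace(0,6.28,60);q=np.array([w2px("wrist",[p[0]+.026*np.cos(t),p[1]+.026*np.sin(t),p[2]+h],C) for t in a]);print(h,q.min(0).round(),q.max(0).round())
hsv=cv2.cvtColor(im,cv2.COLOR_RGB2HSV);m=((hsv[...,0]<25)&(hsv[...,1]>80));m[:,:240]=0;m[:,400:]=0;m[:120]=0;m[245:]=0
ys,xs=np.nonzero(cv2.morphologyEx(m.astype(np.uint8),cv2.MORPH_OPEN,np.ones((2,2))))
obs=[]
for r in sorted(set(ys)):
    k=xs[ys==r]
    if r<ys.min()+40:
        if k.max()>320:obs.append((k.max()+.5,r))
        if k.min()<285:obs.append((k.min()-.5,r))
print(len(obs),[(float(a),int(b)) for a,b in obs[::6]])
for dz in(.048,.052,.056):print(dz,np.round(fitjar(obs,C,p[2]-dz,[p[0],p[1],np.radians(20)]),4))
E
python3 capz.py w10.png; python3 hold.py w11.png
```

```text
tcp [ 0.5048 -0.2344  0.0777] 15.8
force [ 1.5 -4.8 15.7] bright rows [(280, np.int64(253), np.int64(385)), (290, np.int64(235), np.int64(404)), (300, np.int64(250), np.int64(389)), (310, np.int64(250), np.int64(388)), (320, np.int64(251), np.int64(387))] lowest 360
0.025 [253. 227.] [388. 346.]
0.028 [252. 230.] [390. 351.]
0.031 [250. 233.] [392. 357.]
0.034 [249. 237.] [393. 362.]
55 [(323.5, 156), (329.5, 162), (333.5, 168), (337.5, 174), (282.5, 178), (277.5, 181), (273.5, 184), (268.5, 187), (264.5, 190), (352.5, 195)]
0.048 [ 0.502  -0.2253 20.9854  2.4736]
0.052 [ 0.5019 -0.2259 21.0477  2.5295]
0.056 [ 0.5017 -0.2266 21.076   2.5686]
tcp [ 0.5048 -0.2345  0.0777] 15.85
top row 84
[(335.5, 84), (318.5, 96), (301.5, 108), (285.5, 120), (269.5, 132), (251.5, 144), (235.5, 156), (219.5, 168), (202.5, 180), (186.5, 192), (187.5, 204), (197.5, 216), (208.5, 228), (219.5, 240)] [(340.5, 84), (348.5, 96), (355.5, 108), (363.5, 120), (371.5, 132), (378.5, 144), (386.5, 156), (394.5, 168), (401.5, 180), (409.5, 192), (417.5, 204), (424.5, 216), (432.5, 228), (439.5, 240)]
holder 0.5015824352754 -0.2326330116844667 20.533635858231445 41.21565460737621 282
```

Call:
{"name": "servo_tool", "arguments": {"series": [[[0,0,0],[0,0,0.008],0.045],[[0,0,0],[0,-0.0065,0],0.045],[[0,0,0],[0,0,0],0.045],[[0,0,0],[0,0,0],0.045]]}}

```text
time_s: 16.3
position: [0.5029, -0.239, 0.0828]
tool_rot: [0.789, 0.615, -0.0, -0.001]
wrist_force: [-0.8, -0.2, -2.9]
opening: 0.0502
grip_force: 56.0
```

```bash
python3 capz.py w12.png|grep -v "^0.0[23]"; python3 hold.py w13.png|tail -1
```

```text
tcp [ 0.5029 -0.239   0.0828] 16.3
force [-0.1  0.1 -2.3] bright rows [(280, np.int64(253), np.int64(381)), (290, np.int64(235), np.int64(404)), (300, np.int64(250), np.int64(389)), (310, np.int64(250), np.int64(388)), (320, np.int64(251), np.int64(387))] lowest 360
52 [(332.5, 158), (338.5, 164), (342.5, 170), (345.5, 176), (350.5, 182), (279.5, 185), (354.5, 189), (267.5, 192), (359.5, 196)]
0.048 [ 0.5036 -0.2312 19.1274  2.7912]
0.052 [ 0.5035 -0.2317 19.1618  3.6135]
0.056 [ 0.5034 -0.2323 19.2271  5.236 ]
holder 0.5015728884012288 -0.23260085726537683 20.479658259728453 52.00431447134549 300
```

Call:
{"name": "servo_tool", "arguments": {"series": [[[0,0,0.02],[-0.002,0,0],0.045],[[0,0,0],[0,0,-0.004],0.045],[[0,0,0],[0,0,-0.003],0.045],[[0,0,0],[0,0,-0.003],0.045]]}}

```text
time_s: 16.8
position: [0.5012, -0.2391, 0.0732]
tool_rot: [0.782, 0.623, -0.0, -0.0]
wrist_force: [-0.2, -0.3, -3.7]
opening: 0.0502
grip_force: 56.0
```

Call:
{"name": "servo_tool", "arguments": {"series": [[[0,0,0],[0,0,-0.003],0.045],[[0,0,0],[0,0,0],0.045]]}}

```text
time_s: 17.0
position: [0.5011, -0.239, 0.0701]
tool_rot: [0.782, 0.623, -0.0, -0.0]
wrist_force: [-0.8, 0.5, -4.0]
opening: 0.05
grip_force: 56.0
```

It's going in with no contact force, so I'll continue down.

Call:
{"name": "servo_tool", "arguments": {"series": [[[0,0,0],[0,0,-0.003],0.045],[[0,0,0],[0,0,-0.003],0.045],[[0,0,0],[0,0,0],0.045]]}}

```text
time_s: 17.3
position: [0.5012, -0.239, 0.0643]
tool_rot: [0.782, 0.623, -0.0, -0.0]
wrist_force: [0.6, -0.3, -3.3]
opening: 0.0498
grip_force: 56.2
```

Call:
{"name": "servo_tool", "arguments": {"series": [[[0,0,0],[0,0,-0.002],0.045],[[0,0,0],[0,0,-0.002],0.045]]}}

```text
time_s: 17.5
position: [0.5028, -0.2399, 0.0624]
tool_rot: [0.782, 0.623, 0.001, 0.003]
wrist_force: [2.3, 2.4, 20.7]
opening: 0.0497
grip_force: 58.4
```

Call:
{"name": "servo_tool", "arguments": {"series": [[[0,0,0],[0,0,0.002],0.0854],[[0,0,0],[0,0,0],0.0854],[[0,0,0],[0,0,0],0.0854],[[0,0,0],[0,0,0.045],0.0854],[[0,0,0],[0,0,0.01],0.0854]]}}

```text
time_s: 18.0
position: [0.5025, -0.24, 0.121]
tool_rot: [0.782, 0.623, 0.001, 0.003]
wrist_force: [-0.5, -0.5, 0.2]
opening: 0.0854
grip_force: 0.0
```

Call:
{"name": "servo_tool", "arguments": {"series": [[[0,0,0],[0,0.006,0],0.0854],[[0,0,0],[0,0,0],0.0854],[[0,0,0],[0,0,0],0.0854]]}}

```text
time_s: 18.3
position: [0.5008, -0.2325, 0.1163]
tool_rot: [0.782, 0.623, -0.0, -0.001]
wrist_force: [-0.1, 0.3, -0.0]
opening: 0.0856
grip_force: 0.0
```

```bash
python3 - <<'E'
from sil import *
p,C,im,nb=run("w14.png",0)
print("axis at cap top .095",w2px("wrist",[p[0],p[1],.095],C))
g=im.astype(int);w=(g.min(2)>140)&(g.max(2)-g.min(2)<25)
for d in arm.masks_of("wrist","cap_1")[:4]:
    l,t,ww,h=d["rect"]
    if abs(l+ww/2-320)<40:
        print(d["rect"],round(d["confidence"],2))
        m=d["region"]
        for r in range(int(t+h)-40,int(t+h)-2,9):
            k=np.flatnonzero(m[r]);print(r,k.min(),k.max())
        for z in(.049,.059,.069):print(z,fitcap(im,C,z,d["rect"]))
E
python3 hold.py w15.png|tail -1
```

```text
tcp [ 0.5008 -0.2325  0.1163] 18.3
axis at cap top .095 [320.22465698 239.9834433 ]
[268.1, 169.1, 102.4, 108.9] 0.66
238 271 368
247 274 365
256 278 360
265 288 352
274 302 337
0.049 (array([ 0.50024992, -0.23253104]), array([ 3.12666429,  2.11070812, -3.12499253, -2.38700479]))
0.059 (array([ 0.50114514, -0.22874699]), array([ 0.20188438, -0.65295737, -0.20235797,  0.62942713]))
0.069 (array([ 0.50203986, -0.22496518]), array([-3.10158357, -3.71917561,  3.09845729,  4.02284184]))
holder 0.5016329626956041 -0.23263863460001744 20.437448109457105 58.9101761236833 276
```

Call:
{"name": "servo_tool", "arguments": {"series": [[[0,0,0],[0.0003,0.0025,-0.02],0.0854],[[0,0,0],[0,0,-0.02],0.0854],[[0,0,0],[0,0,-0.012],0.0854],[[0,0,0],[0,0,0],0.065],[[0,0,0],[0,0,0],0.06]], "grip_force": 20}}

```text
time_s: 18.95
position: [0.5018, -0.2308, 0.0659]
tool_rot: [0.782, 0.623, 0.0, 0.0]
wrist_force: [0.3, -0.7, 0.7]
opening: 0.0607
grip_force: 0.0
```

Call:
{"name": "servo_tool", "arguments": {"series": [[[0,0,0],[0,0,0],0.055],[[0,0,0],[0,0,0],0.052],[[0,0,0],[0,0,0],0.045],[[0,0,0],[0,0,0],0.045],[[0,0,0],[0,0,0],0.045]]}}

```text
time_s: 19.45
position: [0.5019, -0.2308, 0.0664]
tool_rot: [0.782, 0.623, 0.0, 0.001]
wrist_force: [-1.6, 0.3, 5.8]
opening: 0.0504
grip_force: 21.4
```

Call:
{"name": "servo_tool", "arguments": {"series": [[[0,0,0],[0,0,0],0.045],[[0,0,0],[0,0,0],0.045]], "grip_force": 50}}

```text
time_s: 19.65
position: [0.5019, -0.2308, 0.0666]
tool_rot: [0.782, 0.623, 0.0, 0.001]
wrist_force: [-1.9, 0.3, 7.4]
opening: 0.0496
grip_force: 50.8
```

```bash
python3 -c "
from h import *
s=arm.sense();print(np.round(s['torque'],2),np.round(s['joints'],3),np.round(s['wrist_force'],1))"
```

```text
[ 0.12  0.29 -0.01] [-0.645  0.558  1.526 -0.     1.057 -0.419] [-1.9  0.3  7.4]
```

Call:
{"name": "servo_tool", "arguments": {"series": [[[0,0,0.08],[0,0,0],0.045],[[0,0,0.08],[0,0,0],0.045],[[0,0,0.06],[0,0,0],0.045],[[0,0,0],[0,0,0],0.045]]}}

```text
time_s: 20.05
position: [0.5023, -0.231, 0.0666]
tool_rot: [0.709, 0.706, 0.0, 0.001]
wrist_force: [1.3, 0.6, 5.5]
opening: 0.0499
grip_force: 50.7
```

```bash
python3 -c "
from h import *
s=arm.sense();q=s['tool_rot'];print(np.round(s['torque'],2),np.round(s['joints'],3),np.round(s['wrist_force'],1),np.degrees(2*np.arctan2(q[1],q[0])))"
```

```text
[ 0.03 -0.03  0.01] [-0.645  0.558  1.525  0.     1.056 -0.641] [1.3 0.6 5.5] 89.75015561655067
```

Call:
{"name": "servo_tool", "arguments": {"series": [[[0,0,0.08],[0,0,0],0.045],[[0,0,0.08],[0,0,0],0.045],[[0,0,0.03],[0,0,0],0.045],[[0,0,0],[0,0,0],0.045]]}}

```text
time_s: 20.45
position: [0.503, -0.2315, 0.0667]
tool_rot: [0.64, 0.769, 0.0, 0.002]
wrist_force: [4.4, -1.7, 6.3]
opening: 0.05
grip_force: 51.4
```

```bash
cat > tq.py <<'E'
from h import *
s=arm.sense();q=s['tool_rot'];print(s['time_s'],np.round(s['torque'],2),np.round(s['joints'][5],3),np.round(s['wrist_force'],1),s['position'][2],np.degrees(2*np.arctan2(q[1],q[0])))
E
python3 tq.py
```

```text
20.45 [-0.27 -0.77 -0.44] -0.829 [ 4.4 -1.7  6.3] 0.06668486544911709 100.48095687379619
```

Call:
{"name": "servo_tool", "arguments": {"series": [[[0,0,0.05],[0,0,0],0.045],[[0,0,0],[0,0,0],0.045]]}}

```text
time_s: 20.65
position: [0.5027, -0.2323, 0.0667]
tool_rot: [0.62, 0.785, -0.0, 0.003]
wrist_force: [2.7, -5.8, 6.2]
opening: 0.0502
grip_force: 51.4
```

```bash
python3 tq.py
```

```text
20.65 [-0.93 -0.42 -0.48] -0.879 [ 2.7 -5.8  6.2] 0.06670022225359444 103.3629961373726
```

Call:
{"name": "servo_tool", "arguments": {"series": [[[0,0,-0.14],[0,0,0],0.045],[[0,0,-0.14],[0,0,0],0.045],[[0,0,-0.14],[0,0,0],0.045],[[0,0,-0.14],[0,0,0],0.045],[[0,0,0],[0,0,0],0.045]]}}

```text
time_s: 21.15
position: [0.5019, -0.2312, 0.0666]
tool_rot: [0.814, 0.581, 0.0, 0.001]
wrist_force: [-1.2, -2.0, 8.9]
opening: 0.0497
grip_force: 51.8
```

```bash
python3 tq.py
```

```text
21.15 [-0.2   0.09 -0.05] -0.314 [-1.2 -2.   8.9] 0.06656554757778592 71.04458349807456
```

Call:
{"name": "servo_tool", "arguments": {"series": [[[0,0,-0.08],[0,0,0],0.045],[[0,0,-0.08],[0,0,0],0.045],[[0,0,-0.08],[0,0,0],0.045],[[0,0,0],[0,0,0],0.045]]}}

```text
time_s: 21.55
position: [0.5019, -0.2311, 0.0666]
tool_rot: [0.877, 0.48, 0.0, 0.001]
wrist_force: [-0.5, -1.4, 9.8]
opening: 0.05
grip_force: 51.8
```

```bash
python3 tq.py
```

```text
21.55 [-0.14  0.13 -0.07] -0.076 [-0.5 -1.4  9.8] 0.06657555534328288 57.39275960793292
```

Call:
{"name": "servo_tool", "arguments": {"series": [[[0,0,-0.13],[0,0,0],0.045],[[0,0,-0.13],[0,0,0],0.045],[[0,0,-0.13],[0,0,0],0.045],[[0,0,0],[0,0,0],0.045],[[0,0,0],[0,0,0],0.045]]}}

```text
time_s: 22.05
position: [0.5018, -0.2309, 0.0666]
tool_rot: [0.953, 0.302, 0.0, 0.001]
wrist_force: [0.1, 0.2, 10.3]
opening: 0.0497
grip_force: 51.9
```

```bash
python3 tq.py
```

```text
22.05 [ 0.05  0.09 -0.1 ] 0.312 [ 0.1  0.2 10.3] 0.06656382951989291 35.165384288660846
```

Call:
{"name": "servo_tool", "arguments": {"series": [[[0,0,-0.13],[0,0,0],0.045],[[0,0,-0.13],[0,0,0],0.045],[[0,0,-0.13],[0,0,0],0.045],[[0,0,0],[0,0,0],0.045],[[0,0,0],[0,0,0],0.045]]}}

```text
time_s: 22.55
position: [0.5018, -0.2309, 0.0666]
tool_rot: [0.994, 0.112, 0.0, 0.001]
wrist_force: [-1.1, 0.5, 9.4]
opening: 0.0498
grip_force: 51.9
```

```bash
python3 tq.py
```

```text
22.55 [ 0.09  0.06 -0.05] 0.702 [-1.1  0.5  9.4] 0.06655855184037315 12.821547164238478
```

Call:
{"name": "servo_tool", "arguments": {"series": [[[0,0,-0.13],[0,0,0],0.045],[[0,0,0],[0,0,0],0.045],[[0,0,0],[0,0,0.003],0.045],[[0,0,0],[0,0,0.003],0.045],[[0,0,0],[0,0,0],0.045]]}}

```text
time_s: 23.05
position: [0.5014, -0.2305, 0.0717]
tool_rot: [0.999, 0.047, -0.0, -0.0]
wrist_force: [-0.3, 0.2, -0.6]
opening: 0.0498
grip_force: 51.8
```

```bash
python3 tq.py
```

```text
23.05 [ 0.05 -0.05  0.05] 0.831 [-0.3  0.2 -0.6] 0.0716974211255859 5.4234820024698065
```

Call:
{"name": "servo_tool", "arguments": {"series": [[[0,0,0],[0,0,0.003],0.045],[[0,0,0],[0,0,0.003],0.045],[[0,0,0],[0,0,0],0.045]]}}

```text
time_s: 23.35
position: [0.5017, -0.2307, 0.078]
tool_rot: [0.999, 0.047, 0.0, 0.0]
wrist_force: [1.0, -0.5, -0.7]
opening: 0.0497
grip_force: 51.8
```

```bash
cat > amb.py <<'E'
from sil import *
for i in range(4):
    s=arm.sense();print(np.round(s["wrist_force"],2),end=" ");arm.grab_frame("scene")
import sys
p,C,im,nb=run(sys.argv[1],0)
hsv=cv2.cvtColor(im,cv2.COLOR_RGB2HSV);m=((hsv[...,0]<25)&(hsv[...,1]>80)).astype(np.uint8)
n,l,st,c=cv2.connectedComponentsWithStats(m)
for i in range(1,n):
    if st[i,4]>40:print(st[i],c[i].round())
for z in(.008,.02):print("jar origin proj",w2px("wrist",[.5015,-.2305,z],C))
E
python3 amb.py w16.png
```

```text
[ 1.   -0.49 -0.68] [ 0.41 -0.16 -0.94] [-0.22  0.14 -0.24] [0.5  0.79 0.39] tcp [ 0.5016 -0.2306  0.0776] 23.55
[  2   0  22 136 851] [13. 66.]
[  41    0  131   54 5166] [112.  22.]
[268   0  79  26 970] [308.  13.]
[ 0 73 10  7 45] [ 4. 77.]
[ 266  168   96   56 2323] [314. 191.]
[   0  235   80   89 1306] [ 49. 273.]
[  0 301  34  36 645] [ 11. 321.]
jar origin proj [319.79653214 208.68915907]
jar origin proj [319.81785977 215.01194701]
```

The average wrist force is about −0.4 N, which is the cap alone, so the thread is reverse and the cap is free. Lifting it now.

Call:
{"name": "servo_tool", "arguments": {"series": [[[0,0,0],[0,0,0.01],0.045],[[0,0,0],[0,0,0.01],0.045],[[0,0,0],[0,0,0.015],0.045],[[0,0,0],[0,0,0.015],0.045],[[0,0,0],[0,0,0.02],0.045]]}}

```text
time_s: 24.1
position: [0.5014, -0.2305, 0.1488]
tool_rot: [0.999, 0.047, -0.0, -0.0]
wrist_force: [-0.1, -0.2, 0.5]
opening: 0.0495
grip_force: 51.8
```

Call:
{"name": "servo_tool", "arguments": {"series": [[[0,0,0],[0,0,0.02],0.045],[[0,0,0],[0,0,0],0.045],[[0,0,0],[0,0,0],0.045],[[0,0,0],[0,0,0],0.045],[[0,0,0],[0,0,0],0.045]]}}

```text
time_s: 24.6
position: [0.5013, -0.2304, 0.1668]
tool_rot: [0.999, 0.047, -0.001, -0.001]
wrist_force: [-0.2, 0.4, 0.8]
opening: 0.0496
grip_force: 51.8
```

```bash
python3 amb.py w17.png; python3 - <<'E'
from h import *
# scene: amber in the holder vs hanging jar
im=snap("scene","s17.png");hsv=cv2.cvtColor(im,cv2.COLOR_RGB2HSV);m=((hsv[...,0]<22)&(hsv[...,1]>110)).astype(np.uint8);n,l,st,c=cv2.connectedComponentsWithStats(m)
for i in range(1,n):
    if st[i,4]>20 and 180<c[i][0]<300 and 130<c[i][1]<270:print("scene amber",st[i],c[i].round())
for z in(.008,.058,.092,.11,.16):print(z,w2px("scene",[.5015,-.2315,z]).round())
for t in("jar_1","cap_1"):
    for d in arm.search_frame("scene",t)[:5]:print(t,np.round(d["rect"]),round(d["confidence"],2))
E
```

```text
[-0.17  0.42  0.81] [-0.37 -0.59 -0.96] [ 0.09 -0.2   0.34] [ 0.11  0.63 -0.55] tcp [ 0.5015 -0.2306  0.1672] 24.8
[   0    0   93  110 5933] [40. 49.]
[ 83   0  25 123 626] [99. 57.]
[ 135    0   81   65 4215] [175.  29.]
[279   0  34  20 215] [290.   6.]
[328   0  13  11  60] [333.   4.]
[275   0  71  46 430] [311.  33.]
[ 0 93  9 17 85] [  3. 103.]
[ 84 105  12   8  62] [ 90. 109.]
[ 79 112  19  10  62] [ 86. 118.]
[ 284  146   73   62 2921] [319. 175.]
[ 70 199  71  63 469] [119. 225.]
jar origin proj [319.77545464 176.19533658]
jar origin proj [319.78469894 179.44540625]
scene amber [275 179  27  18 305] [288. 188.]
scene amber [217 198  27  31 529] [230. 214.]
scene amber [285 220  18  21 297] [293. 230.]
scene amber [250 238  22  16 254] [260. 245.]
0.008 [231. 225.]
0.058 [229. 209.]
0.092 [227. 198.]
0.11 [226. 192.]
0.16 [224. 175.]
jar_1 [319. 198.  24.  23.] 0.69
jar_1 [215. 196.  28.  35.] 0.55
cap_1 [299. 248.  22.  24.] 0.97
cap_1 [321. 181.  21.  20.] 0.79
cap_1 [216. 159.  19.  23.] 0.78
cap_1 [248. 240.  26.  15.] 0.75
cap_1 [284. 218.  17.  28.] 0.6
```

The scene camera has the open jar seated: amber spans rows 198–229 and its neck top is at row 198, as predicted. The cap hangs above it at rows 159–182. Handing in.

```bash
python3 -c "
from cell import arm
print(arm.hand_in())"
```

```text
the job is handed in; nothing more can be done
None
```

I handed the job in at about 25 s: the jar is open and seated in the holder, and the gripper holds its cap about 10 cm above its closed height. The cap has reverse (left-hand) thread. On the way I stood the jar briefly on the table to straighten it in the grip. I never moved towards the spare jar or the other things but did not re-measure them, and the hand-in returned no verdict.

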